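# Hang the sample pan on the free arm of the rotary pan stand

### The job

The rotary pan stand has one free arm. Turn the stand by the knob on top until its free arm is straight over the small steel lug on the foot, then hang the loose sample pan on that arm's pin: the arm goes in through the open side of the pan's bail, and you feel for the pin with the head's hole, sliding lightly, until the head drops over it and sits fully down on the pin's shoulder. Work gently (never press the pan on the stand harder than about 25 N), keep the pan upright, leave the arm over the lug and the things around undisturbed.

Things in the scene. Friction and masses are not known exactly. Their poses are not given: they have to be found in the camera images.
- stand: Fixed grey stand, foot 120 mm across; origin on the worktop under its centre, z up. The steel index lug (18x8 mm, top 26 mm up) is on its +x side. The head turns on its z axis and has four steel arms 90 degrees apart, 12 mm wide, 8 mm thick, tops 124 mm above the worktop. Three carry a fixed pan each, sweeping 91 mm round the axis, tops of their grips 179 mm above the worktop.
- turret (a joint): Angle of the free arm (rad): 0 (or a full turn, 6.283) when it is straight over the lug, growing counter-clockwise seen from above. It turns both ways, reaches no stop within a turn either way, has friction of about 0.25 N m, and stays where it is left.
- free_end (a point): Outer end of the free arm, on its top face: 88 mm from the axis, 124 mm up; x points outward along it. On the arm's centre line a shoe is clamped (holds about 14 N) with an upright 8 mm pin, tip rounded, 142 mm above the worktop; the shoulder at its foot is 17 mm wide, 130 mm up. The pin's distance from the axis is not reported: 56 to 78 mm, different each time.
- knob_mid (a point): Centre of the square black hand knob on top of the head, on the axis: 26 mm across flats, 32 mm high, 162 to 194 mm above the worktop. Its flats stand at 45 degrees to the arms. Its x axis is the free arm's direction.
- pan_grip (a point): Centre of the grip on top of the loose sample pan: 24 mm along x, 12 mm along y, 32 mm high; pinch it across the 12 mm. Axes are the pan's, z up. The pan's underside is 105 mm below this point; it weighs 110 to 220 g. Hung, this point is 163 mm above the worktop.
- pan_head (a point): Middle of the flat underside of the pan's head, 33 mm below the grip's centre. The head is a plate 50 mm along x, 26 mm along y, 17 mm thick, with a blind hole upward from this point, 12 mm wide, 14 mm deep. Two 4 mm rods 24.5 mm either side along y carry a dish 48 mm across, its rim 54 mm below this point; between rim and head it is open along x. Either x end may face the stand.
- crucible: White crucible, 44 mm wide, 32 mm high, bystander; origin under its middle.
- weight: Steel 100 g weight, 22 mm wide, 38 mm high, bystander; origin under its middle.
- petri: Clear flat dish, 92 mm wide, 14 mm high, bystander; origin under its middle.
Mind the look-alikes: they are no part of the job. There is more than one size of the part that bears pan_grip; the job needs the larger.

How it is judged:
On the way, in this order (a step that is already met when the one before it is completed fails the run):
1. the free arm has been turned to stand over the lug, the pan not yet hung (x of free_end in the frame of stand above 0.0868 m and distance between pan_grip and free_end above 0.08 m and velocity of joint turret between -0.1 and 0.1 rad/s), for 0.2 s.
2. the pan's head is down over the pin of the free arm (height (world z) of pan_grip between 0.16 and 0.166 m and horizontal distance between pan_grip and free_end below 0.038 m and contact force between pan and stand above 0.2 N), for 0.2 s.
At the end, for the whole second after the job is handed in: The pan hangs on the free arm's pin, head down on the shoulder (grip centre 163 +- 3 mm above the worktop, within 38 mm of the arm's end, upright within 0.15 rad), released and at rest, and the free arm is over the lug (within 0.3 rad; when first turned there, within 0.16 rad) (all of step 2 and angle between pan_grip's own z axis and vertical below 0.15 rad and x of free_end in the frame of stand above 0.0841 m and linear speed of pan below 0.03 m/s); the robot touches nothing.
It fails at once if the pan is pressed on the stand with more than 25 N (contact force between pan and stand above 25 N).
It fails at once if the pan is tipped by more than 0.5 rad (angle between pan_grip's own z axis and vertical above 0.5 rad).
It fails at once if a bystander is moved by more than 25 mm (distance of any of crucible, weight, petri from where it was at the start of the episode above 0.025 m).
It also fails if it takes over 72 s, if anything falls off the work surface, if the arm or the gripper's body presses on something with over 40 N, if the wrist force passes 120 N, or if a joint passes its speed limit or range.

### The arm

A 7-joint arm with a two-finger parallel gripper is mounted at the origin on a cart in front of the work surface, level with it; the furniture and walls round the work are solid. World frame = base frame: x ahead of the robot, y to its left, z up, the work surface at z = 0. Lengths are in m, angles in rad, forces in N, time in s.
With the tool pointing down it reaches from about 0.4 to 0.875 m from the base axis. Payload 19.3 kg.
Tool frame: the origin (TCP) lies at the very end of the fingers, on their centre line; the grasp point (between the pads) lies 19 mm behind it; z points along the fingers, y is the direction in which the jaws open and shut (so a half turn about z gives the same grasp; the last joint's range is limited). The gripper opens to 85 mm and grips with 20 to 120 N. Pads are 22 mm wide; open, the fingers measure 114 mm over their backs; the gripper's body (76 mm by 85 mm) begins 54 mm behind the grasp point. The pads swing forward as they close: fully open they stand 13 mm farther back than shut.
Start: joints at [-1.343, 0.521, -0.036, 1.599, 0.021, 1.021, -0.113], TCP at [0.183, 0.597, 0.231] pointing down, gripper open.
Joint ranges: [-2.91, 2.91], [-0.3, 2.13], [-1.5, 1.42], [0.17, 2.43], [-1.26, 4.41], [0.16, 1.93], [-2.52, 2.52]. Speed limits (rad/s): [1.89, 1.89, 2.39, 2.39, 3.01, 3.01, 3.01].

### API

Orientations are given as [roll, pitch, yaw] about the fixed x, y, z axes, in that order (R = Rz(yaw) Ry(pitch) Rx(roll)).
In Python, from workcell import bot gives the robot as it stands. The module is installed in compiled form; this text tells all that it offers.
- The arm moves only by the shell command python3 -m inch 'ROWS' [FORCE]. ROWS is JSON, a list of rows, each an object of numbers: "dx", "dy", "dz": the shift along the tool's x, y, z in mm; "rx", "ry", "rz": the turn, a rotation vector about the tool's x, y, z in rad; "hand": the closure, from -1 (fully open) to 1 (shut), so that 0 is half open. In form: [{"dx": .., "dy": .., "dz": .., "rx": .., "ry": .., "rz": .., "hand": ..}, ...]. A call has 1 to 10 rows; each row shifts and turns the commanded pose from where the row before left it, along the tool's axes as they then stand; what a row does not reach is not made up. A row lasts 1/10 s, in which the tool goes at most 50 mm and 8.59 degrees, less where a joint would pass 70% of its speed; a pose out of reach is approached as far as the arm can. A call with a gripper value outside its range is refused whole. The fingers move at their own pace and stop on an object; FORCE is the grip in N (left out, the last holds). Time passes only in rows, so rows that do not move let the fingers close. It gives the time, the measured TCP pose, the force and the opening at its end, in the units of the state.
- bot.observe(): the state, without advancing time (a new reading comes with each control period).
- bot.grab_frame(name): name is "scene" or "top"; returns (picture, depth): 420x560x3 uint8, red, green, blue; 420x560 float32, m along the optical axis (not along the pixel's ray), 0 where there is no reading.
- bot.get_calibration(name): a dict with "vertical_fov" (degrees; the focal length in pixels is half the picture's height over the tangent of half this angle, whatever the lens; pixels are square), "cx", "cy" (the principal point, pixels), "origin" and "orientation" of the camera in the world. Camera axes: x right, y down, z forward; pixel columns grow to the right and rows downward; lengths in m; the calibration is good to about 2 mm. A picture is of the moment at which its call begins. get_calibration takes no time and is no camera call.
- bot.job_done(): hands the job in, once; it reports no verdict.
Trained networks look in the newest picture that a camera, given by its name, has taken for a name from the list of things; names that differ only in an ending like _2 or _b are one class to them, and where a whole thing is asked for, a point or a joint stands for the part that bears it (a point fixed in the world has none). Each returns a list of dicts, best first, with "score" (0 to 1); they miss things now and then, are a little off and sometimes report something else, mostly with a low value. They report only what shows in the picture. A call takes as long as a camera call. They do not tell look-alikes from the thing itself.
- bot.trace(camera, target): "region" (420x560 bool, what is visible of it) and "box" ([left, top, right, bottom] in pixels, round what is visible of it).
- bot.tip_of(camera, target): "centre" ([row, column] in pixels: a listed point, or the origin of a listed thing).
The state is a dict: "clock": time; "qpos": joint angles; "qd": joint speeds; "joint_efforts": joint torques, N m; "position": TCP position; "tool_rot": TCP orientation; "force": force on the tool from outside, world axes, zero at the start; "moment": the same for the moment, N m; "grip_width": finger opening in m.
Only numpy, scipy, OpenCV 4.12 (cv2) and the standard library are available. Lean on these libraries where they do the work, as an engineer would, in place of code of your own. Each camera call takes 0.05 s, during which the arm holds its last target.

## Working session

There is one attempt and no reset: what is moved stays moved. The work goes in short steps, Python scripts to look and compute and a shell command to move; the robot and the scene stay as the last step left them, time stands still between calls to the robot, and variables do not carry over. Pictures are saved under pics/ and viewed, and the job is handed in when it is done.

```bash
mkdir -p pics; ls
cat > h.py <<'E'
import numpy as np, cv2
from scipy.spatial.transform import Rotation as R
from workcell import bot
def cal(n):
    c=bot.get_calibration(n); f=210/np.tan(np.radians(c['vertical_fov'])/2)
    o=np.array(c['orientation'],float)
    M=R.from_euler('xyz',o).as_matrix() if o.size==3 else (o if o.shape==(3,3) else R.from_quat(o).as_matrix())
    return f,c['cx'],c['cy'],np.array(c['origin']),M
def cloud(n,d):
    f,cx,cy,o,M=cal(n); v,u=np.mgrid[:420,:560]
    P=np.stack([(u-cx)/f*d,(v-cy)/f*d,d],-1)
    return P@M.T+o
def px(n,p):
    f,cx,cy,o,M=cal(n); q=(np.array(p)-o)@M
    return np.array([q[...,1]/q[...,2]*f+cy,q[...,0]/q[...,2]*f+cx]).T
def ray(n,rc,z):
    f,cx,cy,o,M=cal(n); d=M@np.array([(rc[1]-cx)/f,(rc[0]-cy)/f,1]); return o+d*(z-o[2])/d[2]
E
python3 - <<'E'
from h import *
print(bot.observe())
for n in ['scene','top']:
    print(n,bot.get_calibration(n))
    p,d=bot.grab_frame(n); cv2.imwrite(f'pics/{n}0.png',p[:,:,::-1]); np.save(n+'.npy',d); np.save(n+'_p.npy',p)
    for t in ['stand','free_end','knob_mid','pan_grip','pan_head','crucible','weight','petri']:
        print(t,[(round(r['score'],2),np.round(r['centre'])) for r in bot.tip_of(n,t)])
E
```

```text
pics
{'clock': 0.0, 'qpos': array([-1.34318525,  0.52199645, -0.03629318,  1.59997876,  0.02118691,
        1.02108635, -0.11278776]), 'qd': array([-8.90467320e-04,  1.39517009e-03,  8.12118088e-04, -1.18078987e-03,
       -8.12504301e-05, -1.38628215e-04, -7.26297994e-04]), 'joint_efforts': array([ 7.54991197e-04, -9.27109909e+01,  1.98018260e+00, -3.69936669e+01,
        1.78427179e-02,  8.17448512e-03, -1.28004990e-05]), 'position': array([0.18334868, 0.59716855, 0.23074752]), 'tool_rot': array([-3.14051135e+00,  8.21993099e-05,  2.84374685e+00]), 'force': array([ 0.36721044,  0.37699257, -0.08799232]), 'moment': array([-0.0011333 , -0.0151756 , -0.01921574]), 'grip_width': 0.08507487159618632}
scene {'vertical_fov': 49.099121008146305, 'cx': 278.93612491927456, 'cy': 209.7606605765209, 'origin': array([-0.05083299, -0.54047986,  0.99405901]), 'orientation': array([-2.45421016, -0.00411551, -0.79131337])}
stand [(0.75, array([197., 221.]))]
free_end [(0.98, array([153., 192.]))]
knob_mid [(0.79, array([150., 214.]))]
pan_grip [(0.94, array([242., 326.])), (0.76, array([246., 367.]))]
pan_head [(0.85, array([250., 366.])), (0.8, array([248., 323.]))]
crucible [(0.72, array([227., 260.]))]
weight [(0.41, array([213., 271.]))]
petri [(0.97, array([311., 364.]))]
top {'vertical_fov': 52.89070909677643, 'cx': 275.42794370536984, 'cy': 215.956692686818, 'origin': array([ 0.40490746, -0.02366067,  1.03782577]), 'orientation': array([-3.09088581, -0.0332812 , -1.57073955])}
stand [(0.61, array([200., 240.])), (0.6, array([219., 175.]))]
free_end [(0.81, array([230., 124.]))]
knob_mid [(0.65, array([218., 158.]))]
pan_grip [(0.86, array([205., 328.])), (0.54, array([172., 352.]))]
pan_head [(0.64, array([174., 346.])), (0.6, array([207., 326.])), (0.42, array([205., 330.]))]
crucible []
weight [(0.47, array([200., 240.])), (0.2, array([219., 383.]))]
petri [(0.84, array([216., 383.]))]
```

View pics/scene0.png

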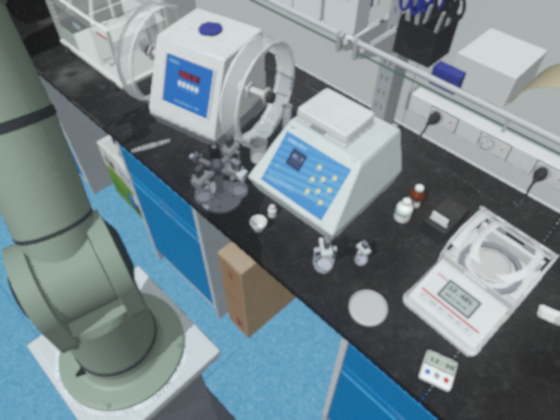

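View pics/top0.png

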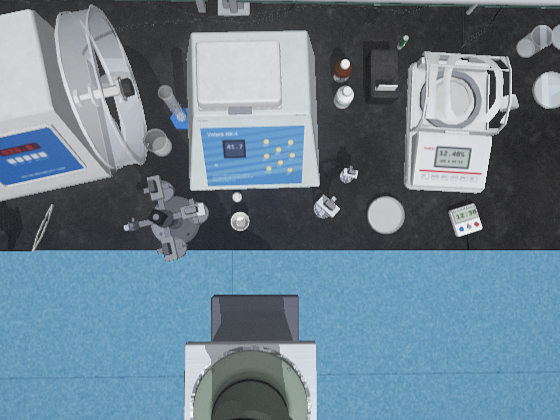

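Run:
```python
from h import *
for n,t in [('scene',{'free':((153,192),.124),'knob':((150,214),.178),'gA':((242,326),.105),'gB':((246,367),.105),'stand':((197,221),0),'cruc':((227,260),0),'petri':((311,364),0),'weight':((213,271),0)}),('top',{'free':((230,124),.124),'knob':((218,158),.178),'gA':((205,328),.105),'gB':((172,352),.105),'stand':((219,175),0)})]:
    C=cloud(n,np.load(n+'.npy'))
    for k,(rc,z) in t.items(): print(n,k,np.round(ray(n,rc,z),3),'depth pt',np.round(C[rc],3))
for n,(a,b,c,d) in {'scene':(110,300,150,400),'top':(130,280,80,420)}.items():
    p=np.load(n+'_p.npy')[a:b,c:d,::-1]; s=min(800/p.shape[1],600/p.shape[0]); cv2.imwrite(f'pics/{n}0c.png',cv2.resize(p,None,fx=s,fy=s,interpolation=cv2.INTER_CUBIC))
```

```text
scene free [0.435 0.267 0.124] depth pt [ 0.505  0.383 -0.001]
scene knob [0.452 0.186 0.178] depth pt [0.442 0.171 0.194]
scene gA [ 0.479 -0.178  0.105] depth pt [ 0.47  -0.185  0.121]
scene gB [ 0.539 -0.254  0.105] depth pt [ 0.573 -0.238  0.054]
scene stand [0.449 0.181 0.   ] depth pt [0.44  0.167 0.019]
scene cruc [0.453 0.024 0.   ] depth pt [0.435 0.004 0.035]
scene petri [ 0.454 -0.331  0.   ] depth pt [ 0.447 -0.334  0.013]
scene weight [0.509 0.038 0.   ] depth pt [0.496 0.025 0.022]
top free [0.421 0.27  0.124] depth pt [0.423 0.309 0.003]
top knob [0.444 0.185 0.178] depth pt [0.443 0.181 0.195]
top gA [ 0.477 -0.172  0.105] depth pt [ 0.476 -0.17   0.119]
top gB [ 0.551 -0.226  0.105] depth pt [ 0.556 -0.232  0.077]
top stand [0.45  0.187 0.   ] depth pt [0.447 0.175 0.059]
```

View pics/scene0c.png

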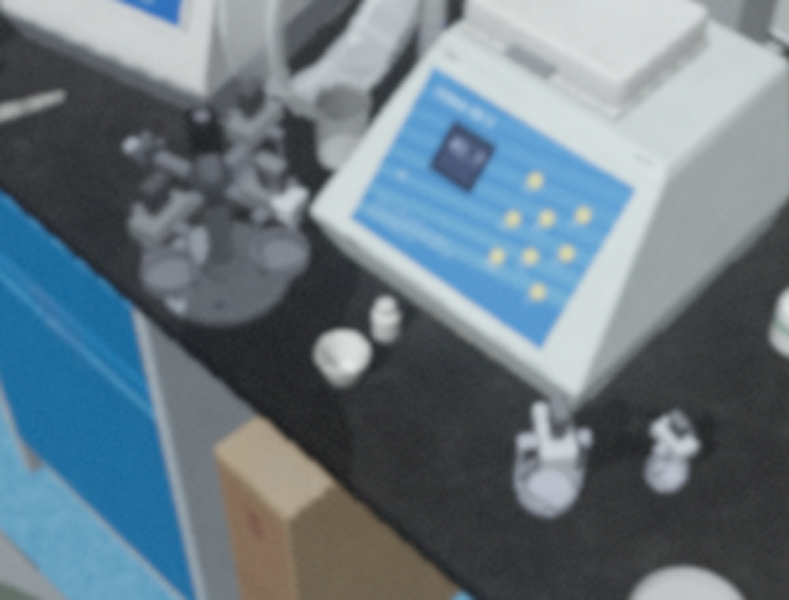

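View pics/top0c.png

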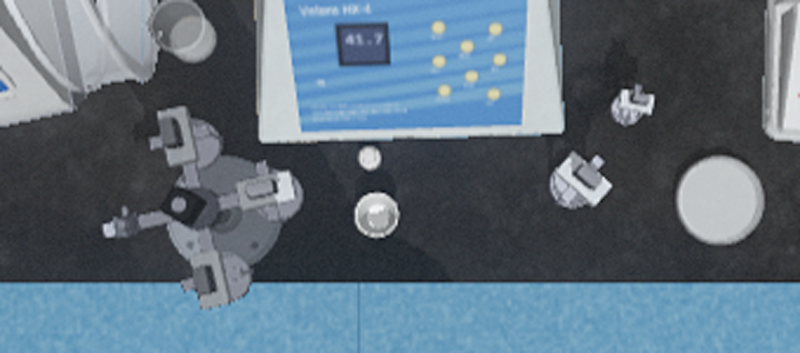

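Candidates for the loose pan: A (top image row 205, col 328; scene 242,326) with grip top 121 mm up, and B (top 172,352; scene 246,367) lower at about 77 mm. A matches the description (105+16 = 121 mm), so A is the larger. Next I'll enlarge A and the stand to find the lug.

Run:
```python
from h import *
tiles=[]
for n,(a,b,c,d) in {'scene':(140,215,180,255),'top':(170,270,115,215)}.items():
    p=np.load(n+'_p.npy')[a:b,c:d,::-1]; tiles.append(cv2.resize(cv2.convertScaleAbs(p,alpha=1.4,beta=15),(400,400),interpolation=cv2.INTER_CUBIC))
cv2.imwrite('pics/stand1.png',np.hstack(tiles))
tiles=[]
for n,(a,b,c,d) in {'scene':(225,285,300,380),'top':(155,230,300,400)}.items():
    p=np.load(n+'_p.npy')[a:b,c:d,::-1]; tiles.append(cv2.resize(p,(400,300),interpolation=cv2.INTER_CUBIC))
cv2.imwrite('pics/pan1.png',np.hstack(tiles))
for n in ['scene','top']:
    C=cloud(n,np.load(n+'.npy'))
    m=(C[...,2]>.188)&(C[...,2]<.2)&(abs(C[...,0]-.445)<.05)&(abs(C[...,1]-.18)<.05)
    q=C[m]; print(n,'knob top',q.mean(0),len(q),cv2.minAreaRect((q[:,:2]*1000).astype(np.float32)))
    m=(C[...,2]>.115)&(C[...,2]<.126)&(abs(C[...,0]-.476)<.05)&(abs(C[...,1]+.175)<.05)
    q=C[m]; print(n,'grip top',q.mean(0),len(q),cv2.minAreaRect((q[:,:2]*1000).astype(np.float32)))
    m=(C[...,2]>.078)&(C[...,2]<.098)&(abs(C[...,0]-.476)<.05)&(abs(C[...,1]+.175)<.05)
    q=C[m]; print(n,'head top',q.mean(0),len(q),cv2.minAreaRect((q[:,:2]*1000).astype(np.float32)))
    print(bot.get_calibration(n)['origin'])
```

```text
scene knob top [0.44594751 0.18067428 0.1937417 ] 84 ((447.84332275390625, 182.16574096679688), (27.02827262878418, 25.427019119262695), 58.050987243652344)
scene grip top [ 0.47722974 -0.17854337  0.12114663] 53 ((478.5206298828125, -177.5674285888672), (24.74734878540039, 11.828800201416016), 48.69502639770508)
scene head top [ 0.47192256 -0.18133291  0.08716253] 194 ((490.7153625488281, -172.83645629882812), (80.69744110107422, 45.8587532043457), 19.042404174804688)
[-0.05083299 -0.54047986  0.99405901]
top knob top [0.44680959 0.18473308 0.19443286] 176 ((446.8775634765625, 185.46766662597656), (26.83833885192871, 25.714298248291016), 57.150543212890625)
top grip top [ 0.47786544 -0.17381794  0.12062076] 64 ((478.5189514160156, -173.5985107421875), (23.052356719970703, 12.029454231262207), 46.39965057373047)
top head top [ 0.47750741 -0.17188193  0.08785283] 211 ((478.28570556640625, -173.52745056152344), (53.00534439086914, 47.67980194091797), 83.3027114868164)
[ 0.40490746 -0.02366067  1.03782577]
```

View pics/stand1.png

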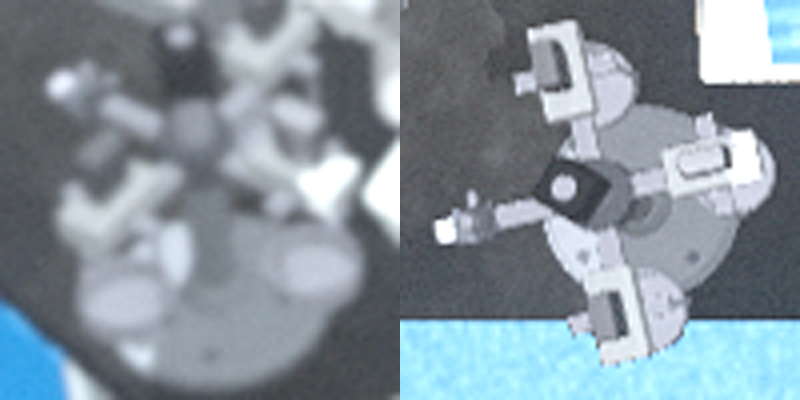

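View pics/pan1.png

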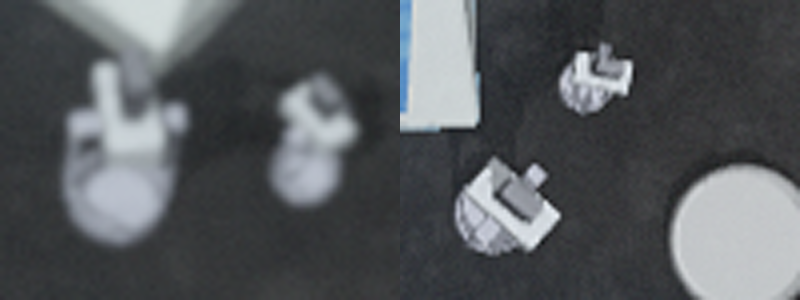

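Run:
```python
from h import *
A=np.array([.4475,.1835])
for n in ['scene','top']:
    p=np.load(n+'_p.npy');C=cloud(n,np.load(n+'.npy'))
    r=np.hypot(C[...,0]-A[0],C[...,1]-A[1]); th=np.degrees(np.arctan2(C[...,1]-A[1],C[...,0]-A[0]))
    m=(r<.07)&(C[...,2]<.035)&(C[...,2]>.005)
    for v,u in np.argwhere(m&(C[...,2]>.021)): print(n,v,u,np.round(C[v,u],3),round(r[v,u],3),round(th[v,u]),p[v,u])
    print(np.histogram(C[m][:,2],bins=np.arange(0.005,.036,.003)))
    m2=(r<.12)&(C[...,2]>.115)&(C[...,2]<.15)&(r>.06)
    q=C[m2]; print(np.histogram(th[m2],bins=np.arange(-180,181,10)))
for rc in [(205.6,205.7),(187,213)]:
  g=ray('scene',rc,.026); print(g, np.degrees(np.arctan2(g[1]-A[1],g[0]-A[0])),np.hypot(*(g[:2]-A)))
```

```text
scene 188 223 [0.464 0.186 0.023] 0.016 7 [84 90 96]
scene 189 223 [0.456 0.175 0.034] 0.012 -46 [82 88 95]
scene 189 224 [0.463 0.18  0.024] 0.016 -12 [85 91 99]
scene 190 215 [0.442 0.195 0.024] 0.013 114 [110 117 125]
scene 190 223 [0.455 0.175 0.029] 0.011 -45 [79 86 94]
scene 190 224 [0.459 0.175 0.027] 0.014 -36 [ 87  94 100]
scene 190 225 [0.463 0.176 0.023] 0.017 -24 [ 92  98 105]
scene 191 214 [0.438 0.194 0.024] 0.015 133 [125 133 141]
scene 191 215 [0.44  0.193 0.024] 0.012 130 [101 108 117]
scene 191 216 [0.438 0.185 0.032] 0.01 173 [84 90 96]
scene 191 220 [0.445 0.175 0.034] 0.009 -109 [75 82 87]
scene 191 221 [0.447 0.173 0.034] 0.01 -94 [75 80 88]
scene 191 222 [0.451 0.174 0.03 ] 0.01 -70 [79 84 90]
scene 191 223 [0.454 0.174 0.027] 0.011 -55 [82 88 94]
scene 191 224 [0.458 0.174 0.024] 0.014 -43 [ 88  94 101]
scene 191 225 [0.461 0.174 0.022] 0.016 -34 [ 92  97 104]
scene 192 214 [0.436 0.192 0.023] 0.015 143 [114 121 129]
scene 192 215 [0.436 0.188 0.026] 0.012 159 [ 92  98 107]
scene 192 216 [0.438 0.186 0.027] 0.01 168 [81 87 94]
scene 192 217 [0.438 0.18  0.031]
[... 5409 characters left out ...]
9, 281,  33,  24,  16,   7,   3,   3]), array([0.005, 0.008, 0.011, 0.014, 0.017, 0.02 , 0.023, 0.026, 0.029,
       0.032, 0.035]))
(array([28, 66, 53, 15,  0,  0,  0,  2, 26, 67, 51, 34, 18,  0,  0,  0,  0,
       25, 72, 33, 11, 24,  0,  0,  0,  0,  1, 31, 77, 11,  0,  0,  0,  0,
        2, 25]), array([-180, -170, -160, -150, -140, -130, -120, -110, -100,  -90,  -80,
        -70,  -60,  -50,  -40,  -30,  -20,  -10,    0,   10,   20,   30,
         40,   50,   60,   70,   80,   90,  100,  110,  120,  130,  140,
        150,  160,  170,  180]))
[0.3860845  0.16806496 0.026     ] -165.8925088535715 0.06332538182980219
[0.44471395 0.2066757  0.026     ] 96.85487953317248 0.023342558600135285
```

Run:
```python
from h import *
A=np.array([.4475,.1835])
p=np.load('scene_p.npy');C=cloud('scene',np.load('scene.npy'))
for v in range(198,214,1): print(v,[(int(C[v,u,0]*1000),int(C[v,u,1]*1000),int(C[v,u,2]*1000),p[v,u].mean().astype(int)) for u in range(198,216,2)])
for a in range(-180,180,15):
    t=np.radians(a);g=[A[0]+.05*np.cos(t),A[1]+.05*np.sin(t),.026]
    o=[]
    for n in ['scene','top']:
        D=np.load(n+'.npy'); rc=px(n,g); q=np.round(rc).astype(int); o+= [q, np.round(cloud(n,D)[q[0],q[1],2],3)]
    print(a,*o)
```

```text
198 [(371, 175, 63, np.int64(135)), (376, 173, 61, np.int64(138)), (378, 167, 64, np.int64(136)), (384, 167, 59, np.int64(134)), (387, 161, 62, np.int64(136)), (392, 160, 59, np.int64(131)), (388, 143, 76, np.int64(112)), (398, 150, 61, np.int64(101)), (425, 182, 13, np.int64(101))]
199 [(370, 174, 61, np.int64(127)), (375, 173, 57, np.int64(134)), (377, 166, 62, np.int64(136)), (381, 162, 62, np.int64(135)), (384, 158, 63, np.int64(132)), (381, 143, 77, np.int64(124)), (385, 139, 77, np.int64(105)), (420, 184, 12, np.int64(95)), (423, 178, 14, np.int64(103))]
200 [(360, 159, 78, np.int64(116)), (366, 158, 74, np.int64(127)), (368, 152, 76, np.int64(130)), (373, 151, 73, np.int64(129)), (376, 146, 74, np.int64(124)), (382, 145, 71, np.int64(115)), (385, 140, 72, np.int64(101)), (417, 180, 13, np.int64(97)), (420, 176, 14, np.int64(102))]
201 [(360, 160, 73, np.int64(103)), (365, 158, 70, np.int64(112)), (367, 152, 73, np.int64(117)), (372, 150, 71, np.int64(116)), (375, 146, 72, np.int64(112)), (380, 143, 69, np.int64(109)), (387, 145, 62, np.int64(104)), (414, 177, 13, np.int64(102)
[... 3500 characters left out ...]
22] 0.012 [230 193] 0.013
-105 [202 227] 0.013 [225 195] 0.015
-90 [200 231] 0.013 [219 195] 0.138
-75 [197 234] 0.063 [214 195] 0.144
-60 [194 236] 0.075 [209 193] 0.18
-45 [191 237] 0.994 [205 189] 0.149
-30 [187 236] 0.069 [201 185] 0.014
-15 [184 235] 0.071 [199 180] 0.013
0 [182 232] 0.008 [199 175] 0.012
15 [180 229] 0.001 [199 169] 0.071
30 [178 225] 0.001 [201 164] 0.068
45 [178 220] 0.087 [205 160] 0.123
60 [178 216] 0.091 [209 156] 0.193
75 [180 212] 0.001 [214 154] 0.194
90 [182 208] 0.14 [219 153] 0.196
105 [184 205] 0.005 [225 154] 0.013
120 [187 202] 0.003 [230 156] 0.013
135 [191 201] 0.066 [234 159] 0.015
150 [194 201] 0.061 [238 163] 0.144
165 [198 203] 0.063 [240 169] 0.148
```

Run:
```python
from h import *
A=np.array([.4475,.1835])
for n,S in [('scene',7),('top',6)]:
    p=np.load(n+'_p.npy')[:,:,::-1]
    a,b,c,d=(140,225,175,275) if n=='scene' else (165,265,110,220)
    im=cv2.resize(cv2.convertScaleAbs(p[a:b,c:d],alpha=1.5),None,fx=S,fy=S,interpolation=cv2.INTER_CUBIC)
    for an in range(0,360,30):
        t=np.radians(an)
        for z,col in [(.014,(0,255,0))]:
            for r in (.06,):
                q=px(n,[A[0]+r*np.cos(t),A[1]+r*np.sin(t),z]); x,y=int((q[1]-c+.5)*S),int((q[0]-a+.5)*S)
                cv2.circle(im,(x,y),2,col,-1); cv2.putText(im,str(an),(x+4,y),0,.4,col,1)
    cv2.imwrite(f'pics/ov_{n}.png',im)
```

```text
(no output)
```

View pics/ov_scene.png

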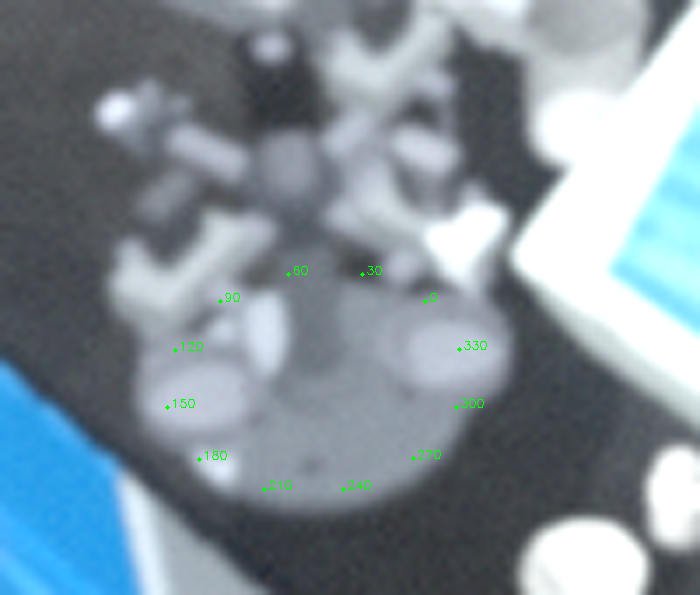

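View pics/ov_top.png

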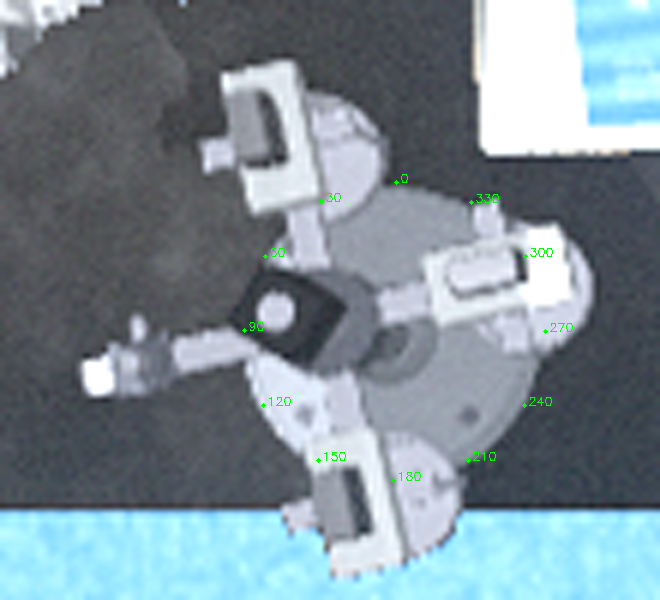

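Run:
```python
from h import *
A=np.array([.4475,.1835])
for R0 in (.045,.05,.055,.06):
  out=[]
  for a in range(-180,180,10):
    t=np.radians(a); e=np.array([np.cos(t),np.sin(t)]); f=np.array([-e[1],e[0]]); s=''
    for n in ['scene','top']:
        D=np.load(n+'.npy'); F,cx,cy,o,M=cal(n); see=at=occ=0
        for dr in (-.003,0,.003):
            for dt in (-.003,0,.003):
              for z in (.022,.026):
                g=np.r_[A+e*(R0+dr)+f*dt,z]; q=(g-o)@M; v,u=np.round([q[1]/q[2]*F+cy,q[0]/q[2]*F+cx]).astype(int); d=D[v,u]
                if d>q[2]+.006: see+=1
                elif d<q[2]-.012: occ+=1
                else: at+=1
        s+=f'{n[0]}{see}/{at}/{occ} '
    out.append((a,s))
  print(R0); print([x for x in out if ' ' in x[1] and int(x[1][1:].split('/')[0])<9 and int(x[1].split('t')[1].split('/')[0])<9])
for rc in [(233.7,187.8),(232.8,160)]:
    g=ray('top',rc,.014); print(g,np.degrees(np.arctan2(g[1]-A[1],g[0]-A[0])),np.hypot(*(g[:2]-A)))
g=ray('scene',(140+465/7-.5,175+310/7-.5),.014); print(g,np.degrees(np.arctan2(g[1]-A[1],g[0]-A[0])),np.hypot(*(g[:2]-A)))
```

```text
0.045
[(-180, 's0/0/18 t0/0/18 '), (-170, 's2/0/16 t0/0/18 '), (-70, 's5/0/13 t0/0/18 '), (-60, 's0/0/18 t0/0/18 '), (-50, 's0/0/18 t0/0/18 '), (50, 's0/0/18 t1/0/17 '), (60, 's0/0/18 t4/0/14 '), (70, 's8/0/10 t0/0/18 '), (90, 's6/0/12 t0/0/18 '), (100, 's8/0/10 t4/0/14 '), (150, 's0/0/18 t7/0/11 '), (160, 's0/0/18 t0/0/18 '), (170, 's0/0/18 t0/0/18 ')]
0.05
[(-180, 's0/0/18 t0/0/18 '), (-170, 's5/0/13 t0/0/18 '), (-70, 's5/0/13 t0/0/18 '), (-60, 's0/0/18 t0/0/18 '), (-50, 's0/0/18 t0/0/18 '), (50, 's0/0/18 t8/0/10 '), (60, 's0/0/18 t4/1/13 '), (90, 's0/0/18 t0/0/18 '), (100, 's7/0/11 t6/0/12 '), (150, 's0/0/18 t4/0/14 '), (160, 's0/0/18 t0/0/18 '), (170, 's0/0/18 t0/0/18 ')]
0.055
[(-180, 's0/0/18 t0/0/18 '), (-170, 's8/1/9 t0/0/18 '), (-60, 's0/0/18 t0/0/18 '), (-50, 's0/0/18 t0/0/18 '), (-40, 's0/0/18 t3/0/15 '), (10, 's3/0/15 t2/0/16 '), (90, 's0/0/18 t0/0/18 '), (100, 's6/0/12 t7/0/11 '), (150, 's0/0/18 t0/0/18 '), (160, 's0/0/18 t0/0/18 '), (170, 's0/0/18 t0/0/18 ')]
0.06
[(-180, 's1/2/15 t0/0/18 '), (-60, 's0/0/18 t0/0/18 '), (-50, 's0/0/18 t0/0/18 '), (-40, 's0/0/18 t0/0/18 '), (10, 's2/0/16 t0/0/18 '), (20, 's8/0/10 t0/0/18 '), (90, 's0/0/18 t0/0/18 '), (100, 's1/0/17 t7/0/11 '), (150, 's0/0/18 t3/0/15 '), (160, 's0/0/18 t0/0/18 '), (170, 's0/0/18 t0/0/18 ')]
[0.41375485 0.15334611 0.014     ] -138.2167663587387 0.045254748487479096
[0.41589242 0.2197417  0.014     ] 131.09276159544487 0.04808845873283326
[0.41633299 0.15020733 0.014     ] -133.11126677885954 0.045604653383845985
```

```bash
cat >> h.py <<'E'
def go(target,yangle=None):
    """print tool-frame shift (mm) to TCP target and rz to bring tool y to world angle (deg, mod 180)"""
    s=bot.observe(); M=R.from_euler('xyz',s['tool_rot']).as_matrix()
    d=M.T@(np.array(target)-s['position'])*1000
    ya=np.degrees(np.arctan2(M[1,1],M[0,1]))
    print('t',round(s['clock'],2),'pos',np.round(s['position'],4),'yangle',round(ya,1),'tilt',np.round(np.degrees(np.arccos(-M[2,2])),2),'F',np.round(s['force'],1),'w',round(s['grip_width'],4),'q7',round(s['qpos'][6],2),'q1',round(s['qpos'][0],2))
    print(' shift',np.round(d,1), 'rotvec level', end=' ')
    if yangle is not None:
        w=(yangle-ya+90)%180-90; print('rz',round(-np.radians(w),3))
    else: print()
E
python3 -c "
from h import *
go([.4475,.1835,.235],57.5)"
```

```text
t 0.9 pos [0.1834 0.5975 0.2313] yangle 72.9 tilt 0.0 F [-0.   0.5 -0.7] w 0.0854 q7 -0.11 q1 -1.34
 shift [-373.9 -318.3   -3.7] rotvec level rz 0.269
```

```bash
python3 -m inch '[{"dx":-25,"dy":-21,"hand":0},{"dx":-35,"dy":-30,"hand":0},{"dx":-35,"dy":-30,"hand":0},{"dx":-35,"dy":-30,"hand":0},{"dx":-35,"dy":-30,"hand":0},{"dx":-35,"dy":-30,"hand":0},{"dx":-35,"dy":-30,"hand":0},{"dx":-35,"dy":-30,"hand":0},{"dx":-35,"dy":-30,"hand":0},{"dx":-25,"dy":-21,"hand":0}]' 60; python3 -c "
from h import *
go([.4475,.1835,.235],57.5)"
```

```text
t 0.9 pos [0.1834 0.5975 0.2313] yangle 72.9 tilt 0.0 F [-0.   0.5 -0.7] w 0.0854 q7 -0.11 q1 -1.34
 shift [-373.9 -318.3   -3.7] rotvec level rz 0.269schema error: expected keys dx, dy, dz, rx, ry, rz, hand
```

```bash
python3 -m inch '[{"dx":-25,"dy":-21,"dz":0,"rx":0,"ry":0,"rz":0,"hand":0},{"dx":-35,"dy":-30,"dz":0,"rx":0,"ry":0,"rz":0,"hand":0},{"dx":-35,"dy":-30,"dz":0,"rx":0,"ry":0,"rz":0,"hand":0},{"dx":-35,"dy":-30,"dz":0,"rx":0,"ry":0,"rz":0,"hand":0},{"dx":-35,"dy":-30,"dz":0,"rx":0,"ry":0,"rz":0,"hand":0},{"dx":-35,"dy":-30,"dz":0,"rx":0,"ry":0,"rz":0,"hand":0},{"dx":-35,"dy":-30,"dz":0,"rx":0,"ry":0,"rz":0,"hand":0},{"dx":-35,"dy":-30,"dz":0,"rx":0,"ry":0,"rz":0,"hand":0},{"dx":-35,"dy":-30,"dz":0,"rx":0,"ry":0,"rz":0,"hand":0},{"dx":-25,"dy":-21,"dz":0,"rx":0,"ry":0,"rz":0,"hand":0}]' 60; python3 -c "
from h import *
go([.4475,.1835,.235],57.5)"
```

```text
clock: 1.9
position: [0.4174, 0.2283, 0.2316]
tool_rot: [3.142, 0.001, 2.842]
force: [-0.1, -0.3, 1.3]
grip_width: 0.043
t 1.9 pos [0.4174 0.2283 0.2316] yangle 72.8 tilt 0.04 F [-0.1 -0.3  1.3] w 0.043 q7 0.68 q1 -0.69
 shift [-42.  -34.   -3.4] rotvec level rz 0.267
```

```bash
python3 -m inch '[{"dx":-21,"dy":-17,"dz":0,"rx":0,"ry":0,"rz":0,"hand":0},{"dx":-21,"dy":-17,"dz":0,"rx":0,"ry":0,"rz":0,"hand":0},{"dx":0,"dy":0,"dz":0,"rx":0,"ry":0,"rz":0.13,"hand":0},{"dx":0,"dy":0,"dz":0,"rx":0,"ry":0,"rz":0.137,"hand":0},{"dx":0,"dy":0,"dz":0,"rx":0,"ry":0,"rz":0,"hand":0}]'
python3 - <<'E'
from h import *
go([.4475,.1835,.163],57.5)
p,d=bot.grab_frame('top'); cv2.imwrite('pics/t2.png',cv2.resize(p[150:290,80:280,::-1],None,fx=4,fy=4,interpolation=cv2.INTER_CUBIC))
E
```

```text
clock: 2.4
position: [0.4464, 0.1861, 0.2314]
tool_rot: [3.142, 0.0, 2.574]
force: [0.6, -0.3, -0.0]
grip_width: 0.0424
t 2.4 pos [0.4464 0.1861 0.2314] yangle 57.5 tilt 0.01 F [ 0.6 -0.3 -0. ] w 0.0424 q7 0.55 q1 -0.65
 shift [-2.4 -1.6 68.4] rotvec level rz -0.001
```

View pics/t2.png

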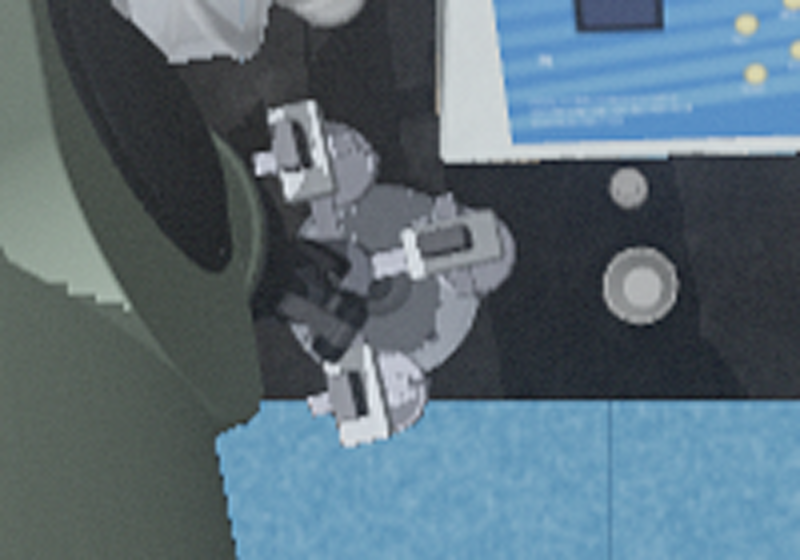

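```bash
python3 -m inch '[{"dx":-1.4,"dy":-0.6,"dz":24,"rx":0,"ry":0,"rz":0,"hand":0},{"dx":0,"dy":0,"dz":24,"rx":0,"ry":0,"rz":0,"hand":0},{"dx":0,"dy":0,"dz":19,"rx":0,"ry":0,"rz":0,"hand":0},{"dx":0,"dy":0,"dz":0,"rx":0,"ry":0,"rz":0,"hand":0},{"dx":0,"dy":0,"dz":0,"rx":0,"ry":0,"rz":0,"hand":0.3},{"dx":0,"dy":0,"dz":0,"rx":0,"ry":0,"rz":0,"hand":0.6},{"dx":0,"dy":0,"dz":0,"rx":0,"ry":0,"rz":0,"hand":0.6},{"dx":0,"dy":0,"dz":0,"rx":0,"ry":0,"rz":0,"hand":0.6}]' 40; python3 -c "
from h import *
go([.4475,.1835,.163],57.5)"
```

```text
clock: 3.25
position: [0.4468, 0.1842, 0.1651]
tool_rot: [-3.141, -0.0, 2.578]
force: [-3.9, -7.3, -2.4]
grip_width: 0.0256
t 3.25 pos [0.4468 0.1842 0.1651] yangle 57.7 tilt 0.06 F [-3.9 -7.3 -2.4] w 0.0256 q7 0.58 q1 -0.63
 shift [-1.  -0.2  2.1] rotvec level rz 0.003
```

```bash
python3 -m inch '[{"dx":0,"dy":-0.5,"dz":0,"rx":0,"ry":0,"rz":-0.1,"hand":0.6},{"dx":0,"dy":0,"dz":0,"rx":0,"ry":0,"rz":-0.14,"hand":0.6},{"dx":0,"dy":0,"dz":0,"rx":0,"ry":0,"rz":-0.14,"hand":0.6},{"dx":0,"dy":0,"dz":0,"rx":0,"ry":0,"rz":-0.14,"hand":0.6},{"dx":0,"dy":0,"dz":0,"rx":0,"ry":0,"rz":-0.14,"hand":0.6},{"dx":0,"dy":0,"dz":0,"rx":0,"ry":0,"rz":-0.12,"hand":0.6},{"dx":0,"dy":0,"dz":0,"rx":0,"ry":0,"rz":0,"hand":0.6}]'
python3 - <<'E'
from h import *
go([.4475,.1835,.163],57.5)
A=np.array([.4470,.1838])
for n,S in [('scene',7),('top',6)]:
    p,D=bot.grab_frame(n); np.save(n+'2.npy',D);np.save(n+'2_p.npy',p); p=p[:,:,::-1]
    a,b,c,d=(140,225,175,275) if n=='scene' else (165,265,110,220)
    im=cv2.resize(cv2.convertScaleAbs(p[a:b,c:d],alpha=1.5),None,fx=S,fy=S,interpolation=cv2.INTER_CUBIC)
    for an in range(0,360,30):
        t=np.radians(an); q=px(n,[A[0]+.06*np.cos(t),A[1]+.06*np.sin(t),.014]); x,y=int((q[1]-c+.5)*S),int((q[0]-a+.5)*S)
        cv2.circle(im,(x,y),2,(0,255,0),-1); cv2.putText(im,str(an),(x+4,y),0,.4,(0,255,0),1)
    cv2.imwrite(f'pics/ov2_{n}.png',im)
    C=cloud(n,D); r=np.hypot(C[...,0]-A[0],C[...,1]-A[1]); th=np.degrees(np.arctan2(C[...,1]-A[1],C[...,0]-A[0]))
    m=(r<.065)&(r>.028)&(C[...,2]<.032)&(C[...,2]>.020)
    print(n,[(v,u,np.round(C[v,u]*1000).astype(int).tolist(),int(r[v,u]*1000),int(th[v,u])) for v,u in np.argwhere(m)])
E
```

```text
clock: 3.95
position: [0.4466, 0.1836, 0.1651]
tool_rot: [-3.141, -0.001, -2.921]
force: [-3.9, -6.0, -1.1]
grip_width: 0.0251
t 3.95 pos [0.4466 0.1836 0.1651] yangle 102.6 tilt 0.06 F [-3.9 -6.  -1.1] w 0.0251 q7 1.25 q1 -0.47
 shift [-0.8 -0.3  2.1] rotvec level rz 0.788
scene [(np.int64(198), np.int64(207), [406, 187, 26], 40, 175), (np.int64(199), np.int64(206), [402, 186, 27], 45, 177), (np.int64(199), np.int64(207), [404, 185, 25], 42, 178), (np.int64(199), np.int64(208), [405, 180, 29], 42, -174), (np.int64(200), np.int64(204), [395, 185, 28], 52, 178), (np.int64(200), np.int64(205), [397, 184, 27], 49, 179), (np.int64(200), np.int64(206), [400, 184, 25], 47, -179), (np.int64(200), np.int64(207), [402, 181, 26], 45, -176), (np.int64(200), np.int64(208), [404, 181, 24], 42, -175), (np.int64(201), np.int64(203), [392, 188, 24], 54, 176), (np.int64(201), np.int64(204), [394, 184, 26], 53, 179), (np.int64(201), np.int64(205), [394, 181, 28], 52, -176), (np.int64(201), np.int64(206), [396, 179, 28], 50, -174), (np.int64(201), np.int64(207), [400, 179, 25], 47, -174), (np.int64(201
[... 1361 characters left out ...]
, 50, 177), (np.int64(241), np.int64(174), [396, 183, 28], 50, -179), (np.int64(241), np.int64(175), [396, 182, 22], 50, -178), (np.int64(242), np.int64(172), [394, 189, 24], 53, 174), (np.int64(242), np.int64(173), [394, 186, 26], 53, 177), (np.int64(242), np.int64(174), [394, 184, 22], 53, 179), (np.int64(242), np.int64(175), [394, 182, 20], 53, -178), (np.int64(243), np.int64(172), [392, 188, 26], 55, 175), (np.int64(243), np.int64(173), [392, 186, 24], 55, 177), (np.int64(243), np.int64(174), [392, 183, 28], 55, -179), (np.int64(244), np.int64(172), [389, 189, 24], 58, 175), (np.int64(244), np.int64(173), [389, 187, 23], 57, 177), (np.int64(244), np.int64(174), [389, 183, 29], 57, -179)]
```

View pics/ov2_scene.png

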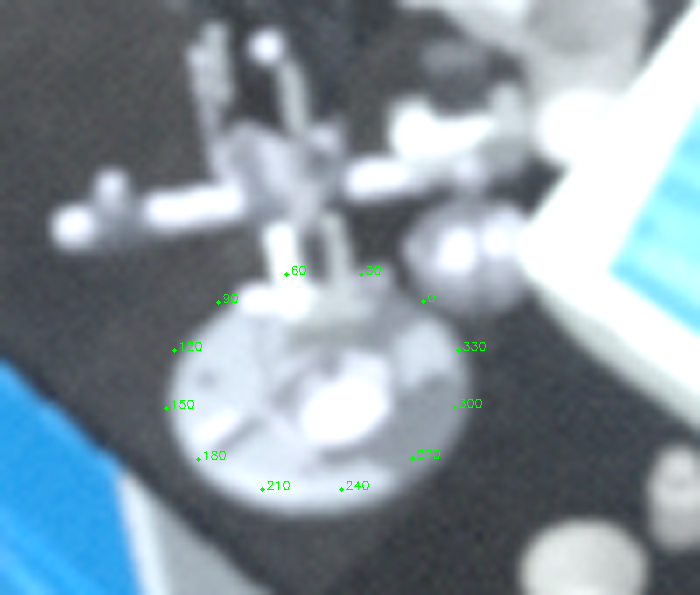

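View pics/ov2_top.png

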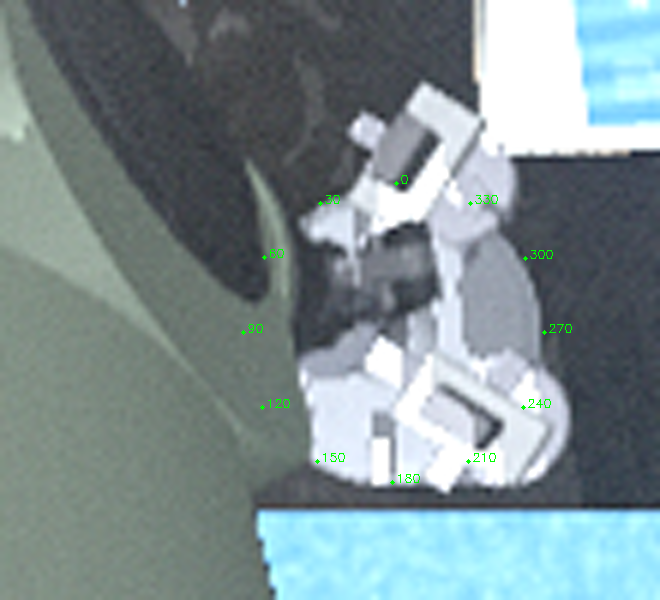

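```bash
python3 -m inch '[{"dx":0,"dy":0,"dz":0,"rx":0,"ry":0,"rz":-0.12,"hand":0.6},{"dx":0,"dy":0,"dz":0,"rx":0,"ry":0,"rz":-0.14,"hand":0.6},{"dx":0,"dy":0,"dz":0,"rx":0,"ry":0,"rz":-0.14,"hand":0.6},{"dx":0,"dy":0,"dz":0,"rx":0,"ry":0,"rz":-0.12,"hand":0.6},{"dx":0,"dy":0,"dz":0,"rx":0,"ry":0,"rz":0,"hand":0.6},{"dx":0,"dy":0,"dz":0,"rx":0,"ry":0,"rz":0,"hand":0.6}]'
python3 - <<'E'
from h import *
go([.4475,.1835,.163],133)
A=np.array([.4470,.1838])
for n,S in [('scene',7)]:
    p,D=bot.grab_frame(n); np.save(n+'3.npy',D);np.save(n+'3_p.npy',p); p=p[:,:,::-1]
    a,b,c,d=(140,225,175,275)
    im=cv2.resize(cv2.convertScaleAbs(p[a:b,c:d],alpha=1.5),None,fx=S,fy=S,interpolation=cv2.INTER_CUBIC)
    for an in range(0,360,30):
        t=np.radians(an); q=px(n,[A[0]+.06*np.cos(t),A[1]+.06*np.sin(t),.014]); x,y=int((q[1]-c+.5)*S),int((q[0]-a+.5)*S)
        cv2.circle(im,(x,y),2,(0,255,0),-1); cv2.putText(im,str(an),(x+4,y),0,.4,(0,255,0),1)
    cv2.imwrite(f'pics/ov3_{n}.png',im)
    C=cloud(n,D); r=np.hypot(C[...,0]-A[0],C[...,1]-A[1]); th=np.degrees(np.arctan2(C[...,1]-A[1],C[...,0]-A[0]))%360
    m=(r<.1)&(r>.03)&(C[...,2]<.127)&(C[...,2]>.120)&(th>140)&(th<220)
    print(n,m.sum(),np.median(th[m]),'r max',r[m].max()); q=C[m][:,:2]
    l=cv2.fitLine(q.astype(np.float32),cv2.DIST_HUBER,0,.01,.01).ravel(); print('line',np.degrees(np.arctan2(l[1],l[0])),l[2:])
E
```

```text
clock: 4.65
position: [0.4468, 0.1833, 0.1651]
tool_rot: [-3.14, -0.001, -2.406]
force: [-2.4, -8.4, -2.1]
grip_width: 0.0258
t 4.65 pos [0.4468 0.1833 0.1651] yangle 132.2 tilt 0.09 F [-2.4 -8.4 -2.1] w 0.0258 q7 1.69 q1 -0.37
 shift [-0.7 -0.3  2.1] rotvec level rz -0.014
scene 75 181.58611900288622 r max 0.08750934608697729
line 0.1382794 [0.3884615 0.1821197]
```

View pics/ov3_scene.png

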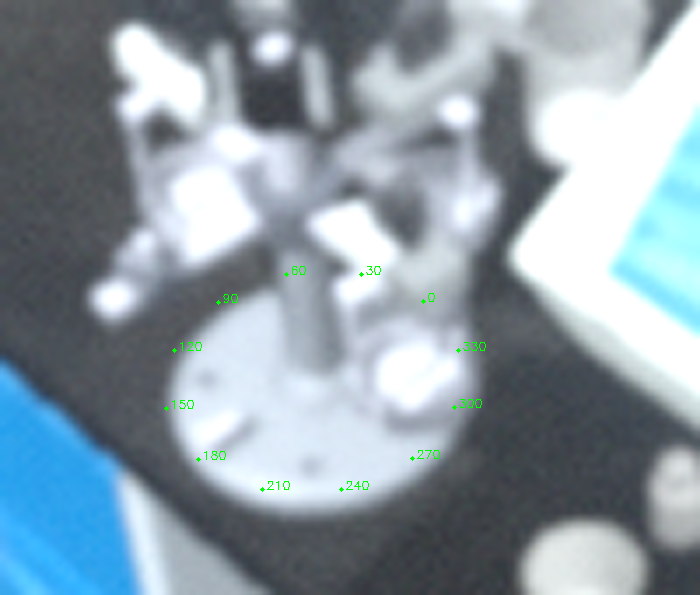

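```bash
python3 -m inch '[{"dx":0,"dy":0,"dz":0,"rx":0,"ry":0,"rz":0,"hand":0.2},{"dx":0,"dy":0,"dz":0,"rx":0,"ry":0,"rz":0,"hand":0},{"dx":0,"dy":0,"dz":-2,"rx":0,"ry":0,"rz":0,"hand":0},{"dx":0,"dy":0,"dz":-24,"rx":0,"ry":0,"rz":0,"hand":0},{"dx":0,"dy":0,"dz":-34,"rx":0,"ry":0,"rz":0,"hand":0},{"dx":0,"dy":0,"dz":-30,"rx":0,"ry":0,"rz":0,"hand":0}]' 60
python3 - <<'E'
from h import *
go([.335,.1825,.23],90)
A=np.array([.4470,.1838])
p,D=bot.grab_frame('scene'); C=cloud('scene',D)
r=np.hypot(C[...,0]-A[0],C[...,1]-A[1]); th=np.degrees(np.arctan2(C[...,1]-A[1],C[...,0]-A[0]))%360
m=(r<.1)&(r>.03)&(C[...,2]<.127)&(C[...,2]>.120)&(th>140)&(th<220)
print(m.sum(),np.median(th[m]),C[m].mean(0))
m=(r<.1)&(r>.03)&(C[...,2]>.128)&(th>160)&(th<200)&(C[...,2]<.15)
for v,u in np.argwhere(m): print(v,u,np.round(C[v,u]*1000).astype(int))
cv2.imwrite('pics/s4.png',cv2.resize(p[140:220,170:270,::-1],None,fx=7,fy=7,interpolation=cv2.INTER_CUBIC))
E
```

```text
clock: 5.3
position: [0.4469, 0.1847, 0.2561]
tool_rot: [-3.141, 0.001, -2.406]
force: [-0.8, 0.4, 0.1]
grip_width: 0.0426
t 5.3 pos [0.4469 0.1847 0.2561] yangle 132.2 tilt 0.03 F [-0.8  0.4  0.1] w 0.0426 q7 1.73 q1 -0.35
 shift [84.4 73.5 26. ] rotvec level rz 0.736
74 182.31821345856156 [0.38675397 0.18308442 0.1239727 ]
172 208 [417 178 128]
173 194 [382 189 142]
173 195 [384 186 143]
173 196 [386 185 142]
173 205 [409 180 129]
174 194 [380 186 142]
174 195 [382 185 142]
174 196 [385 184 140]
174 197 [392 192 129]
175 194 [380 186 139]
175 195 [381 184 139]
175 196 [384 184 137]
175 197 [390 189 129]
175 198 [391 186 130]
176 193 [379 192 131]
176 194 [378 184 138]
176 195 [380 183 137]
176 196 [382 181 137]
176 197 [387 185 130]
176 198 [388 182 131]
176 199 [392 183 128]
177 193 [378 190 130]
177 194 [379 187 131]
177 195 [379 182 134]
177 196 [383 183 131]
177 197 [384 181 131]
177 198 [386 179 132]
177 200 [391 178 129]
178 191 [372 192 129]
178 193 [376 187 130]
178 194 [376 183 133]
178 195 [379 183 131]
178 196 [379 178 134]
178 197 [382 178 132]
178 198 [385 179 129]
178 199 [386 175 131]
179 194 [374 180 133]
179 195 [378 182 128]
179 196 [379 180 129]
179 197 [381 177 129]
180 193 [371 182 129]
180 194 [373 180 129]
180 196 [377 177 128]
```

View pics/s4.png

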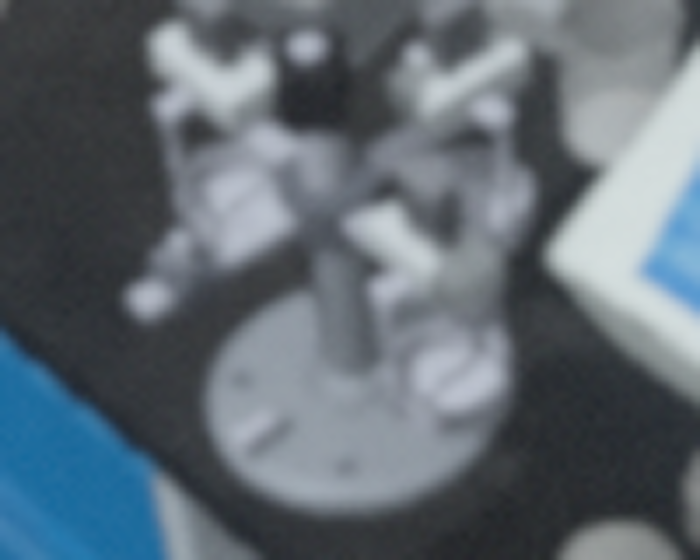

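```bash
python3 -m inch '[{"dx":28,"dy":24.5,"dz":0,"rx":0,"ry":0,"rz":0,"hand":0},{"dx":28,"dy":24.5,"dz":0,"rx":0,"ry":0,"rz":0,"hand":0},{"dx":28,"dy":24.5,"dz":0,"rx":0,"ry":0,"rz":0,"hand":0},{"dx":0,"dy":0,"dz":25,"rx":0,"ry":0,"rz":0,"hand":0},{"dx":0,"dy":0,"dz":25,"rx":0,"ry":0,"rz":0,"hand":0},{"dx":0,"dy":0,"dz":20,"rx":0,"ry":0,"rz":0.14,"hand":0},{"dx":0,"dy":0,"dz":15,"rx":0,"ry":0,"rz":0.14,"hand":0},{"dx":0,"dy":0,"dz":0,"rx":0,"ry":0,"rz":0.14,"hand":0},{"dx":0,"dy":0,"dz":0,"rx":0,"ry":0,"rz":0,"hand":0}]'
python3 - <<'E'
from h import *
go([.335,.1825,.17],90)
print(np.round(bot.observe()['qpos'],2))
E
```

```text
clock: 6.25
position: [0.3352, 0.1829, 0.1692]
tool_rot: [-3.141, -0.0, -2.828]
force: [0.5, -0.2, 0.2]
grip_width: 0.0429
t 6.25 pos [0.3352 0.1829 0.1692] yangle 107.9 tilt 0.02 F [ 0.5 -0.2  0.2] w 0.0429 q7 1.16 q1 -0.51
 shift [ 0.3 -0.3 -0.8] rotvec level rz 0.313
[-0.51  0.24 -0.17  2.25  0.07  0.65  1.16]
```

```bash
python3 -m inch '[{"dx":0,"dy":0,"dz":-30,"rx":0,"ry":0,"rz":0,"hand":0},{"dx":0,"dy":0,"dz":-30,"rx":0,"ry":0,"rz":-0.14,"hand":0},{"dx":0,"dy":0,"dz":0,"rx":0,"ry":0,"rz":-0.14,"hand":0},{"dx":0,"dy":0,"dz":0,"rx":0,"ry":0,"rz":-0.14,"hand":0},{"dx":0,"dy":0,"dz":0,"rx":0,"ry":0,"rz":-0.1,"hand":0}]'
python3 - <<'E'
from h import *
go([.478,-.1755,.23],137.5)
E
```

```text
clock: 6.75
position: [0.3356, 0.1829, 0.2301]
tool_rot: [-3.141, 0.002, -2.296]
force: [-0.2, 0.2, -0.1]
grip_width: 0.0433
t 6.75 pos [0.3356 0.1829 0.2301] yangle 138.5 tilt 0.1 F [-0.2  0.2 -0.1] w 0.0433 q7 1.71 q1 -0.43
 shift [ 1.739e+02 -3.442e+02  1.000e-01] rotvec level rz 0.017
```

```bash
python3 -m inch '[{"dx":10,"dy":-20,"dz":0,"rx":0,"ry":0,"rz":0.017,"hand":-0.3},{"dx":19,"dy":-38,"dz":0,"rx":0,"ry":0,"rz":0,"hand":-0.3},{"dx":20,"dy":-40,"dz":0,"rx":0,"ry":0,"rz":0,"hand":-0.3},{"dx":20,"dy":-40,"dz":0,"rx":0,"ry":0,"rz":0,"hand":-0.3},{"dx":20,"dy":-40,"dz":0,"rx":0,"ry":0,"rz":0,"hand":-0.3},{"dx":20,"dy":-40,"dz":0,"rx":0,"ry":0,"rz":0,"hand":-0.3},{"dx":20,"dy":-40,"dz":0,"rx":0,"ry":0,"rz":0,"hand":-0.3},{"dx":20,"dy":-40,"dz":0,"rx":0,"ry":0,"rz":0,"hand":-0.3},{"dx":15,"dy":-30,"dz":0,"rx":0,"ry":0,"rz":0,"hand":-0.3},{"dx":8,"dy":-15,"dz":0,"rx":0,"ry":0,"rz":0,"hand":-0.3}]'
python3 - <<'E'
from h import *
go([.478,-.1755,.23],137.5)
p,D=bot.grab_frame('top'); C=cloud('top',D); np.save('top5.npy',D); np.save('top5_p.npy',p)
cv2.imwrite('pics/t5.png',cv2.resize(p[130:290,100:360,::-1],None,fx=3,fy=3,interpolation=cv2.INTER_CUBIC))
m=(abs(C[...,0]-.382)<.03)&(abs(C[...,1]-.185)<.02)&(C[...,2]>.119)&(C[...,2]<.15)
for lo,hi in [(.119,.1265),(.1275,.133),(.136,.146)]:
    k=m&(C[...,2]>lo)&(C[...,2]<hi); print(k.sum(),C[k].mean(0),C[k].min(0)[:2],C[k].max(0)[:2])
E
```

```text
clock: 7.75
position: [0.4639, -0.1636, 0.2295]
tool_rot: [-3.141, -0.001, -2.319]
force: [0.5, 0.5, 0.3]
grip_width: 0.0555
t 7.75 pos [ 0.4639 -0.1636  0.2295] yangle 137.1 tilt 0.07 F [0.5 0.5 0.3] w 0.0555 q7 2.52 q1 0.41
 shift [ -0.9 -18.4  -0.4] rotvec level rz -0.007
101 [0.38689884 0.18826339 0.12380793] [0.36069107 0.1783041 ] [0.41001371 0.20462833]
58 [0.38065257 0.18710906 0.12954047] [0.36529809 0.17896533] [0.39719962 0.19661306]
13 [0.38166413 0.18771234 0.1414189 ] [0.37829591 0.18487361] [0.38473669 0.19120026]
```

View pics/t5.png

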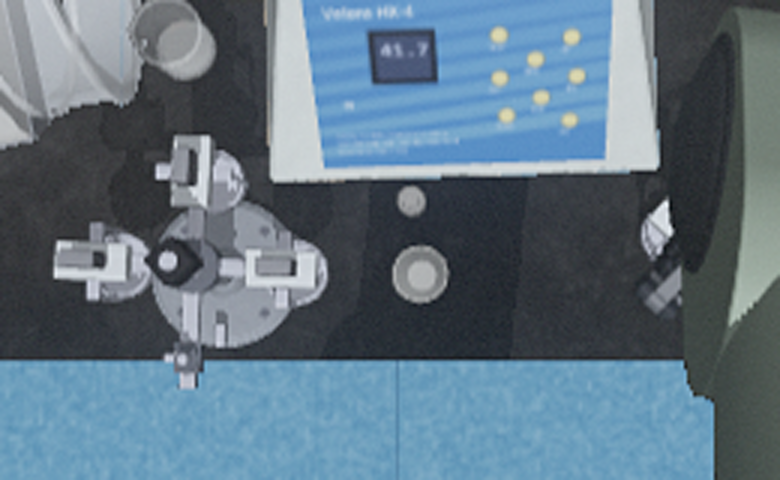

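```bash
python3 -m inch '[{"dx":0,"dy":0,"dz":0,"rx":0,"ry":0,"rz":0.149,"hand":-0.3},{"dx":0,"dy":0,"dz":0,"rx":0,"ry":0,"rz":0.149,"hand":-0.3},{"dx":0,"dy":0,"dz":0,"rx":0,"ry":0,"rz":0.149,"hand":-0.3},{"dx":0,"dy":0,"dz":0,"rx":0,"ry":0,"rz":0.149,"hand":-0.3},{"dx":0,"dy":0,"dz":0,"rx":0,"ry":0,"rz":0.149,"hand":-0.3},{"dx":0,"dy":0,"dz":0,"rx":0,"ry":0,"rz":0.149,"hand":-0.3},{"dx":0,"dy":0,"dz":0,"rx":0,"ry":0,"rz":0.149,"hand":-0.3},{"dx":0,"dy":0,"dz":0,"rx":0,"ry":0,"rz":0.149,"hand":-0.3},{"dx":0,"dy":0,"dz":0,"rx":0,"ry":0,"rz":0.149,"hand":-0.3},{"dx":0,"dy":0,"dz":0,"rx":0,"ry":0,"rz":0.149,"hand":-0.3}]';python3 -m inch '[{"dx":0,"dy":0,"dz":0,"rx":0,"ry":0,"rz":0.149,"hand":-0.3},{"dx":0,"dy":0,"dz":0,"rx":0,"ry":0,"rz":0.149,"hand":-0.3},{"dx":0,"dy":0,"dz":0,"rx":0,"ry":0,"rz":0.149,"hand":-0.3},{"dx":0,"dy":0,"dz":0,"rx":0,"ry":0,"rz":0.149,"hand":-0.3},{"dx":0,"dy":0,"dz":0,"rx":0,"ry":0,"rz":0.149,"hand":-0.3},{"dx":0,"dy":0,"dz":0,"rx":0,"ry":0,"rz":0.149,"hand":-0.3},{"dx":0,"dy":0,"dz":0,"rx":0,"ry":0,"rz":0.149,"hand":-0.3},{"dx":0,"dy":0,"dz":0,"rx":0,"ry":0,"rz":0.149,"hand":-0.3},{"dx":0,"dy":0,"dz":0,"rx":0,"ry":0,"rz":0.149,"hand":-0.3},{"dx":0,"dy":0,"dz":0,"rx":0,"ry":0,"rz":0.149,"hand":-0.3}]'
python3 - <<'E'
from h import *
go([.478,-.1755,.23],-42.5)
E
```

```text
clock: 8.8
position: [0.4634, -0.1616, 0.2296]
tool_rot: [-3.141, 0.0, 2.469]
force: [0.5, -0.6, -0.3]
grip_width: 0.0552
clock: 9.8
position: [0.4635, -0.1615, 0.2296]
tool_rot: [3.141, 0.001, 0.979]
force: [0.3, -0.2, 1.1]
grip_width: 0.0552
t 9.8 pos [ 0.4635 -0.1615  0.2296] yangle -33.9 tilt 0.04 F [ 0.3 -0.2  1.1] w 0.0552 q7 -0.21 q1 -0.1
 shift [-3.5 19.8 -0.4] rotvec level rz 0.15
```

```bash
python3 -m inch '[{"dx":-3.5,"dy":19.8,"dz":0,"rx":0,"ry":0,"rz":0,"hand":-0.1},{"dx":0,"dy":0,"dz":0,"rx":0,"ry":0,"rz":0.1,"hand":-0.1},{"dx":0,"dy":0,"dz":20,"rx":0,"ry":0,"rz":0.05,"hand":-0.1},{"dx":0,"dy":0,"dz":40,"rx":0,"ry":0,"rz":0,"hand":-0.1},{"dx":0,"dy":0,"dz":28,"rx":0,"ry":0,"rz":0,"hand":-0.1},{"dx":0,"dy":0,"dz":0,"rx":0,"ry":0,"rz":0,"hand":-0.1}]'
python3 - <<'E'
from h import *
go([.478,-.1755,.092],-42.5)
p,D=bot.grab_frame('scene');np.save('s6.npy',D)
cv2.imwrite('pics/s6.png',cv2.resize(p[190:290,270:390,::-1],None,fx=6,fy=6,interpolation=cv2.INTER_CUBIC))
C=cloud('scene',D)
m=(C[...,2]>.115)&(C[...,2]<.126)&(abs(C[...,0]-.476)<.03)&(abs(C[...,1]+.178)<.03)
q=C[m]; print('grip top',q.mean(0),len(q),cv2.minAreaRect((q[:,:2]*1000).astype(np.float32)))
E
```

```text
clock: 10.4
position: [0.4763, -0.1751, 0.1389]
tool_rot: [-3.137, 0.004, 0.835]
force: [0.3, -0.1, 0.7]
grip_width: 0.0472
t 10.4 pos [ 0.4763 -0.1751  0.1389] yangle -42.2 tilt 0.31 F [ 0.3 -0.1  0.7] w 0.0472 q7 -0.24 q1 -0.04
 shift [ 1.   1.8 46.9] rotvec level rz 0.006
grip top [ 0.47709791 -0.17871816  0.12111732] 54 ((478.3784484863281, -177.95643615722656), (24.47057342529297, 12.640953063964844), 46.853816986083984)
```

View pics/s6.png

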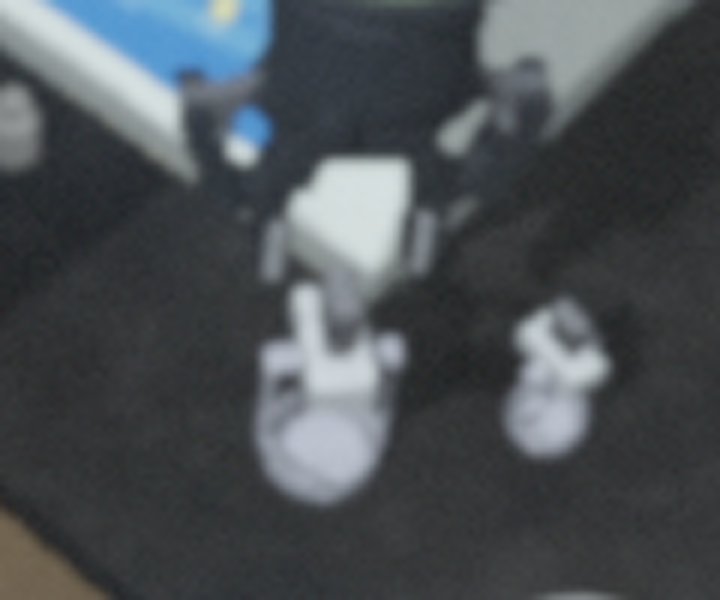

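```bash
python3 -m inch '[{"dx":1,"dy":1.5,"dz":20,"rx":0,"ry":0,"rz":0,"hand":-0.1},{"dx":0,"dy":0,"dz":18,"rx":0,"ry":0,"rz":0,"hand":-0.1},{"dx":0,"dy":0,"dz":8,"rx":0,"ry":0,"rz":0,"hand":-0.1},{"dx":0,"dy":0,"dz":0,"rx":0,"ry":0,"rz":0,"hand":0.1}]'
python3 - <<'E'
from h import *
go([.478,-.1755,.092],-42.5)
E
python3 -m inch '[{"dx":0,"dy":0,"dz":0,"rx":0,"ry":0,"rz":0,"hand":0.4},{"dx":0,"dy":0,"dz":0,"rx":0,"ry":0,"rz":0,"hand":0.6},{"dx":0,"dy":0,"dz":0,"rx":0,"ry":0,"rz":0,"hand":0.8},{"dx":0,"dy":0,"dz":0,"rx":0,"ry":0,"rz":0,"hand":0.8}]' 40
python3 - <<'E'
from h import *
go([.478,-.1755,.092],-42.5)
p,D=bot.grab_frame('scene')
cv2.imwrite('pics/s7.png',cv2.resize(p[190:290,270:390,::-1],None,fx=6,fy=6,interpolation=cv2.INTER_CUBIC))
E
```

```text
clock: 10.85
position: [0.4797, -0.1763, 0.0957]
tool_rot: [-3.141, 0.001, 0.832]
force: [-0.9, -0.1, -0.3]
grip_width: 0.0385
t 10.85 pos [ 0.4797 -0.1763  0.0957] yangle -42.4 tilt 0.08 F [-0.9 -0.1 -0.3] w 0.0385 q7 -0.21 q1 -0.01
 shift [-0.6 -1.7  3.7] rotvec level rz 0.003
clock: 11.25
position: [0.4799, -0.1762, 0.096]
tool_rot: [3.141, 0.001, 0.831]
force: [-1.5, 2.3, 10.3]
grip_width: 0.0112
t 11.25 pos [ 0.4799 -0.1762  0.096 ] yangle -42.4 tilt 0.05 F [-1.5  2.3 10.3] w 0.0112 q7 -0.21 q1 -0.01
 shift [-0.8 -1.9  4. ] rotvec level rz 0.002
```

View pics/s7.png

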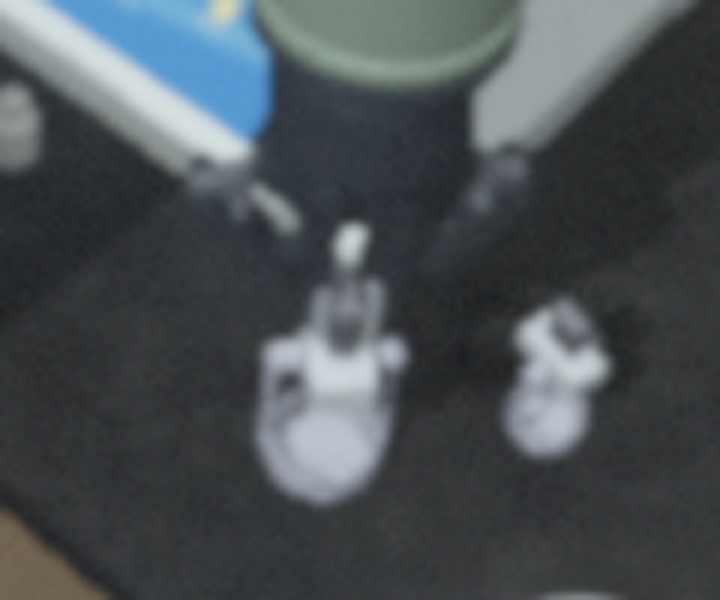

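```bash
python3 -m inch '[{"dx":0,"dy":0,"dz":-5,"rx":0,"ry":0,"rz":0,"hand":0.8},{"dx":0,"dy":0,"dz":-12,"rx":0,"ry":0,"rz":0,"hand":0.8},{"dx":0,"dy":0,"dz":-20,"rx":0,"ry":0,"rz":0,"hand":0.8},{"dx":0,"dy":0,"dz":-20,"rx":0,"ry":0,"rz":0,"hand":0.8},{"dx":0,"dy":0,"dz":-20,"rx":0,"ry":0,"rz":0,"hand":0.8},{"dx":0,"dy":0,"dz":-13,"rx":0,"ry":0,"rz":0,"hand":0.8},{"dx":0,"dy":0,"dz":0,"rx":0,"ry":0,"rz":0,"hand":0.8}]'
python3 - <<'E'
from h import *
go([.41,-.05,.185],-42.5)
p,D=bot.grab_frame('scene'); C=cloud('scene',D);np.save('s8.npy',D)
cv2.imwrite('pics/s8.png',cv2.resize(p[150:290,250:410,::-1],None,fx=4,fy=4,interpolation=cv2.INTER_CUBIC))
E
```

```text
clock: 12.0
position: [0.4802, -0.1763, 0.1869]
tool_rot: [3.14, 0.0, 0.831]
force: [0.2, -0.3, -2.1]
grip_width: 0.0113
t 12.0 pos [ 0.4802 -0.1763  0.1869] yangle -42.4 tilt 0.11 F [ 0.2 -0.3 -2.1] w 0.0113 q7 -0.28 q1 -0.07
 shift [  45.9 -137.     1.6] rotvec level rz 0.002
```

View pics/s8.png

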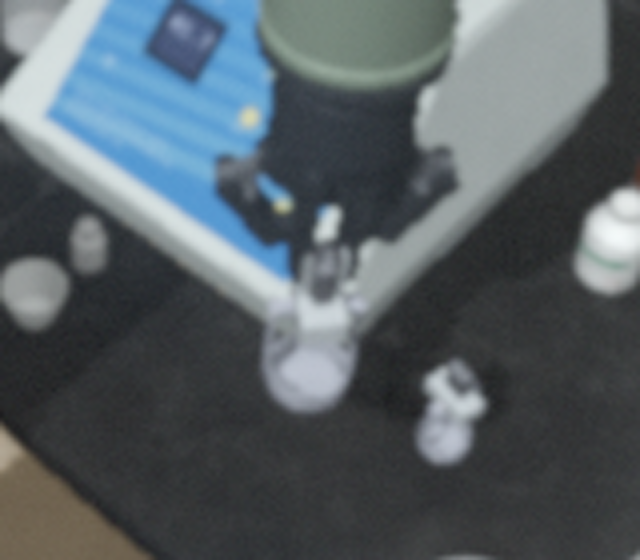

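```bash
python3 -m inch '[{"dx":5,"dy":-15,"dz":0,"rx":0,"ry":0,"rz":0,"hand":0.8},{"dx":9,"dy":-27,"dz":0,"rx":0,"ry":0,"rz":0,"hand":0.8},{"dx":9,"dy":-27,"dz":0,"rx":0,"ry":0,"rz":0,"hand":0.8},{"dx":9,"dy":-27,"dz":0,"rx":0,"ry":0,"rz":0,"hand":0.8},{"dx":9,"dy":-27,"dz":0,"rx":0,"ry":0,"rz":0,"hand":0.8},{"dx":5,"dy":-14,"dz":0,"rx":0,"ry":0,"rz":0,"hand":0.8},{"dx":0,"dy":0,"dz":0,"rx":0,"ry":0,"rz":-0.07,"hand":0.8},{"dx":0,"dy":0,"dz":0,"rx":0,"ry":0,"rz":-0.14,"hand":0.8},{"dx":0,"dy":0,"dz":0,"rx":0,"ry":0,"rz":-0.14,"hand":0.8},{"dx":0,"dy":0,"dz":0,"rx":0,"ry":0,"rz":-0.14,"hand":0.8}]';python3 -m inch '[{"dx":0,"dy":0,"dz":0,"rx":0,"ry":0,"rz":-0.14,"hand":0.8},{"dx":0,"dy":0,"dz":0,"rx":0,"ry":0,"rz":-0.14,"hand":0.8},{"dx":0,"dy":0,"dz":0,"rx":0,"ry":0,"rz":-0.14,"hand":0.8},{"dx":0,"dy":0,"dz":0,"rx":0,"ry":0,"rz":-0.14,"hand":0.8},{"dx":0,"dy":0,"dz":0,"rx":0,"ry":0,"rz":-0.14,"hand":0.8},{"dx":0,"dy":0,"dz":0,"rx":0,"ry":0,"rz":-0.14,"hand":0.8},{"dx":0,"dy":0,"dz":0,"rx":0,"ry":0,"rz":-0.14,"hand":0.8},{"dx":0,"dy":0,"dz":0,"rx":0,"ry":0,"rz":-0.14,"hand":0.8},{"dx":0,"dy":0,"dz":0,"rx":0,"ry":0,"rz":-0.14,"hand":0.8},{"dx":0,"dy":0,"dz":0,"rx":0,"ry":0,"rz":-0.14,"hand":0.8}]'; python3 -c "
from h import *
go([.322,.12,.185],90)"
```

```text
clock: 13.05
position: [0.4084, -0.0492, 0.1843]
tool_rot: [-3.139, 0.002, 1.327]
force: [-0.2, 0.4, -1.9]
grip_width: 0.011
clock: 14.05
position: [0.4084, -0.0493, 0.1842]
tool_rot: [-3.14, -0.003, 2.727]
force: [-0.6, -1.1, -2.4]
grip_width: 0.0112
t 14.05 pos [ 0.4084 -0.0493  0.1842] yangle 66.2 tilt 0.19 F [-0.6 -1.1 -2.4] w 0.0112 q7 1.13 q1 -0.02
 shift [147.3 120.1  -0.7] rotvec level rz -0.415
```

```bash
python3 -m inch '[{"dx":0,"dy":0,"dz":0,"rx":0,"ry":0,"rz":-0.14,"hand":0.8},{"dx":0,"dy":0,"dz":0,"rx":0,"ry":0,"rz":-0.14,"hand":0.8},{"dx":0,"dy":0,"dz":0,"rx":0,"ry":0,"rz":-0.135,"hand":0.8},{"dx":10,"dy":20,"dz":0,"rx":0,"ry":0,"rz":0,"hand":0.8},{"dx":15,"dy":30,"dz":0,"rx":0,"ry":0,"rz":0,"hand":0.8},{"dx":15,"dy":30,"dz":0,"rx":0,"ry":0,"rz":0,"hand":0.8},{"dx":15,"dy":30,"dz":0,"rx":0,"ry":0,"rz":0,"hand":0.8},{"dx":15,"dy":30,"dz":0,"rx":0,"ry":0,"rz":0,"hand":0.8},{"dx":15,"dy":25,"dz":0,"rx":0,"ry":0,"rz":0,"hand":0.8},{"dx":0,"dy":0,"dz":0,"rx":0,"ry":0,"rz":0,"hand":0.8}]'
python3 - <<'E'
from h import *
go([.322,.1862,.178],90)
for n in ['scene','top']:
    p,D=bot.grab_frame(n); np.save(n+'9.npy',D)
    w=p[120:240,140:300] if n=='scene' else p[150:290,80:280]
    cv2.imwrite(f'pics/{n}9.png',cv2.resize(w[:,:,::-1],None,fx=4,fy=4,interpolation=cv2.INTER_CUBIC))
E
```

```text
clock: 15.05
position: [0.3231, 0.1181, 0.1844]
tool_rot: [-3.141, -0.003, 3.14]
force: [0.3, 0.5, -2.7]
grip_width: 0.0108
t 15.05 pos [0.3231 0.1181 0.1844] yangle 89.9 tilt 0.17 F [ 0.3  0.5 -2.7] w 0.0108 q7 0.98 q1 -0.32
 shift [ 1.1 68.2  6.4] rotvec level rz -0.001
```

View pics/scene9.png

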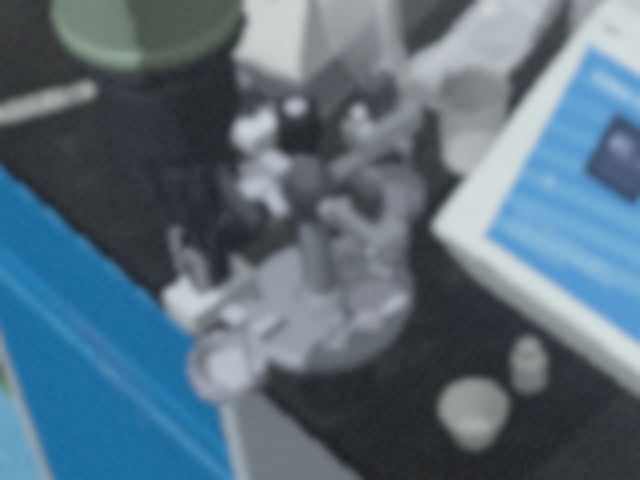

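View pics/top9.png

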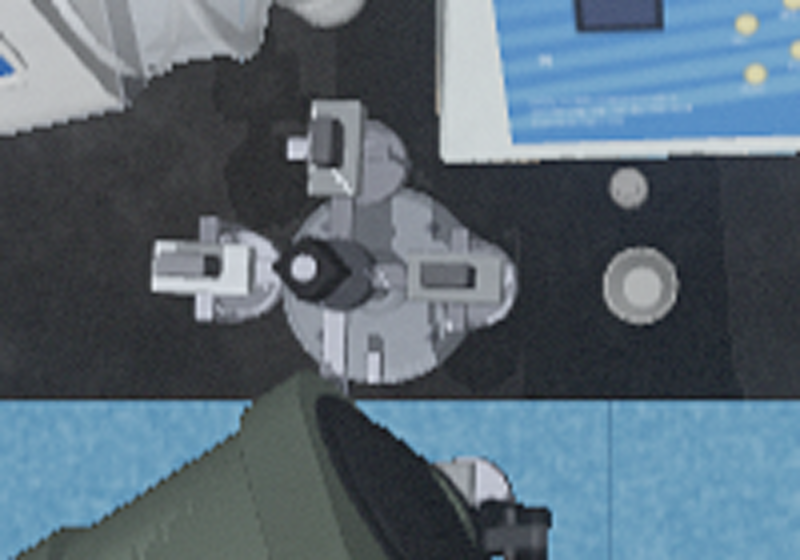

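```bash
python3 -m inch '[{"dx":1,"dy":10,"dz":2,"rx":0,"ry":0,"rz":0,"hand":0.8},{"dx":0,"dy":20,"dz":2,"rx":0,"ry":0,"rz":0,"hand":0.8},{"dx":0,"dy":20,"dz":2,"rx":0,"ry":0,"rz":0,"hand":0.8},{"dx":0,"dy":13,"dz":2,"rx":0,"ry":0,"rz":0,"hand":0.8},{"dx":0,"dy":5,"dz":0,"rx":0,"ry":0,"rz":0,"hand":0.8},{"dx":0,"dy":0,"dz":0,"rx":0,"ry":0,"rz":0,"hand":0.8}]'
python3 - <<'E'
from h import *
go([.322,.1862,.178],90)
for n in ['scene']:
    p,D=bot.grab_frame(n); np.save(n+'10.npy',D); C=cloud(n,D)
    w=p[140:220,140:260]
    cv2.imwrite(f'pics/{n}10.png',cv2.resize(w[:,:,::-1],None,fx=6,fy=6,interpolation=cv2.INTER_CUBIC))
    m=(abs(C[...,0]-.325)<.04)&(abs(C[...,1]-.186)<.03)
    z=C[m][:,2]; print(np.histogram(z,bins=np.arange(.06,.22,.005)))
    k=m&(C[...,2]>.160)&(C[...,2]<.185)&(p.mean(-1)>110); q=C[k]; print('head top',k.sum(),q.mean(0),q.min(0),q.max(0))
E
```

```text
clock: 15.75
position: [0.3247, 0.1834, 0.1766]
tool_rot: [-3.14, -0.002, 3.135]
force: [-0.0, -0.2, -1.5]
grip_width: 0.0111
t 15.75 pos [0.3247 0.1834 0.1766] yangle 89.6 tilt 0.15 F [-0.  -0.2 -1.5] w 0.0111 q7 0.79 q1 -0.44
 shift [ 2.8  2.8 -1.4] rotvec level rz -0.006
(array([ 0,  0,  0,  0, 56, 69, 47, 59, 12,  5,  1,  4, 11,  3,  0,  2,  1,
        2, 14, 43, 40, 60, 62,  6, 11, 18, 19, 20, 20, 15, 11]), array([0.06 , 0.065, 0.07 , 0.075, 0.08 , 0.085, 0.09 , 0.095, 0.1  ,
       0.105, 0.11 , 0.115, 0.12 , 0.125, 0.13 , 0.135, 0.14 , 0.145,
       0.15 , 0.155, 0.16 , 0.165, 0.17 , 0.175, 0.18 , 0.185, 0.19 ,
       0.195, 0.2  , 0.205, 0.21 , 0.215]))
head top 170 [0.32111517 0.17594293 0.16905964] [0.30097629 0.15943621 0.16011223] [0.35072466 0.1969997  0.18462448]
```

View pics/scene10.png

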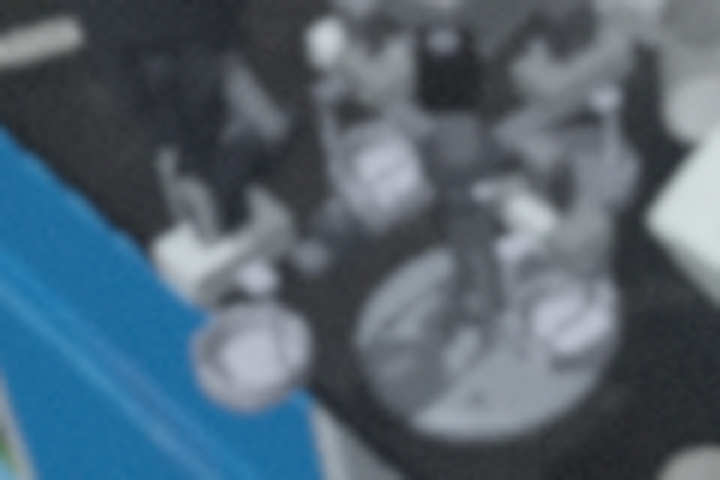

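```bash
python3 -m inch '[{"dx":0,"dy":2.5,"dz":1.5,"rx":0,"ry":0,"rz":0,"hand":0.8},{"dx":-5,"dy":0,"dz":2,"rx":0,"ry":0,"rz":0,"hand":0.8},{"dx":-8,"dy":0,"dz":0,"rx":0,"ry":0,"rz":0,"hand":0.8},{"dx":-8,"dy":0,"dz":0,"rx":0,"ry":0,"rz":0,"hand":0.8},{"dx":-8,"dy":0,"dz":0,"rx":0,"ry":0,"rz":0,"hand":0.8},{"dx":0,"dy":0,"dz":0,"rx":0,"ry":0,"rz":0,"hand":0.8}]'
python3 - <<'E'
from h import *
go([.380,.186,.173],90)
for n in ['scene']:
    p,D=bot.grab_frame(n); np.save(n+'11.npy',D)
    w=p[140:220,140:260]
    cv2.imwrite(f'pics/{n}11.png',cv2.resize(w[:,:,::-1],None,fx=6,fy=6,interpolation=cv2.INTER_CUBIC))
E
```

```text
clock: 16.4
position: [0.355, 0.186, 0.1733]
tool_rot: [-3.141, -0.001, 3.134]
force: [-0.1, -0.1, -2.0]
grip_width: 0.0115
t 16.4 pos [0.355  0.186  0.1733] yangle 89.6 tilt 0.07 F [-0.1 -0.1 -2. ] w 0.0115 q7 0.82 q1 -0.42
 shift [-25.    0.2   0.3] rotvec level rz -0.007
```

View pics/scene11.png

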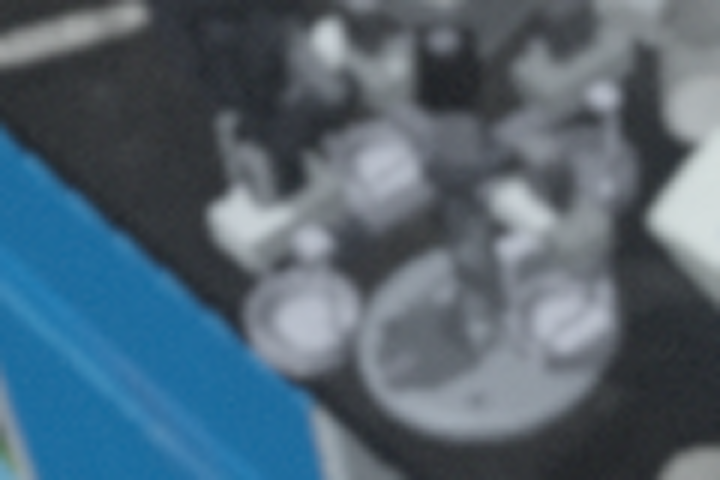

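```bash
python3 -m inch '[{"dx":-5,"dy":0,"dz":0,"rx":0,"ry":0,"rz":0,"hand":0.8},{"dx":-8,"dy":0,"dz":0,"rx":0,"ry":0,"rz":0,"hand":0.8},{"dx":-8,"dy":0,"dz":0,"rx":0,"ry":0,"rz":0,"hand":0.8},{"dx":-4,"dy":0,"dz":0,"rx":0,"ry":0,"rz":0,"hand":0.8},{"dx":0,"dy":0,"dz":0,"rx":0,"ry":0,"rz":0,"hand":0.8},{"dx":0,"dy":0,"dz":2,"rx":0,"ry":0,"rz":0,"hand":0.8},{"dx":0,"dy":0,"dz":0,"rx":0,"ry":0,"rz":0,"hand":0.8}]'; python3 -c "
from h import *
go([.380,.186,.154],90)"
```

```text
clock: 17.15
position: [0.3784, 0.1858, 0.1711]
tool_rot: [-3.14, -0.002, 3.136]
force: [0.1, 0.8, -0.5]
grip_width: 0.011
t 17.15 pos [0.3784 0.1858 0.1711] yangle 89.7 tilt 0.13 F [ 0.1  0.8 -0.5] w 0.011 q7 0.85 q1 -0.4
 shift [-1.6  0.2 17.1] rotvec level rz -0.006
```

```bash
python3 -m inch '[{"dx":-1.6,"dy":0,"dz":1,"rx":0,"ry":0,"rz":0,"hand":0.8},{"dx":0,"dy":0,"dz":1,"rx":0,"ry":0,"rz":0,"hand":0.8},{"dx":0,"dy":0,"dz":1,"rx":0,"ry":0,"rz":0,"hand":0.8},{"dx":0,"dy":0,"dz":0,"rx":0,"ry":0,"rz":0,"hand":0.8}]';python3 -m inch '[{"dx":0,"dy":0,"dz":1,"rx":0,"ry":0,"rz":0,"hand":0.8},{"dx":0,"dy":0,"dz":1,"rx":0,"ry":0,"rz":0,"hand":0.8},{"dx":0,"dy":0,"dz":0,"rx":0,"ry":0,"rz":0,"hand":0.8}]'
```

```text
clock: 17.55
position: [0.3803, 0.1859, 0.1682]
tool_rot: [-3.14, -0.002, 3.136]
force: [0.6, 0.5, -1.0]
grip_width: 0.0114
clock: 17.85
position: [0.3803, 0.1859, 0.1662]
tool_rot: [-3.14, -0.002, 3.135]
force: [0.8, 0.6, -2.1]
grip_width: 0.0114
```

```bash
python3 -m inch '[{"dx":0,"dy":0,"dz":0.6,"rx":0,"ry":0,"rz":0,"hand":0.8},{"dx":0,"dy":0,"dz":0,"rx":0,"ry":0,"rz":0,"hand":0.8}]'
```

```text
clock: 18.05
position: [0.3804, 0.1859, 0.1657]
tool_rot: [-3.141, -0.001, 3.135]
force: [0.6, -0.6, -1.9]
grip_width: 0.0112
```

```bash
for i in 1; do python3 -m inch '[{"dx":0,"dy":0,"dz":0.6,"rx":0,"ry":0,"rz":0,"hand":0.8},{"dx":0,"dy":0,"dz":0,"rx":0,"ry":0,"rz":0,"hand":0.8}]'; done; python3 -m inch '[{"dx":0,"dy":0,"dz":0.6,"rx":0,"ry":0,"rz":0,"hand":0.8},{"dx":0,"dy":0,"dz":0,"rx":0,"ry":0,"rz":0,"hand":0.8}]'
```

```text
clock: 18.25
position: [0.3804, 0.1859, 0.1651]
tool_rot: [-3.141, -0.001, 3.135]
force: [0.7, 0.7, -2.1]
grip_width: 0.0113
clock: 18.45
position: [0.3803, 0.1859, 0.1645]
tool_rot: [-3.14, -0.001, 3.136]
force: [-0.1, 0.4, -2.2]
grip_width: 0.0111
```

```bash
python3 -m inch '[{"dx":0,"dy":0,"dz":0.6,"rx":0,"ry":0,"rz":0,"hand":0.8},{"dx":0,"dy":0,"dz":0,"rx":0,"ry":0,"rz":0,"hand":0.8}]'
```

```text
clock: 18.65
position: [0.3804, 0.1859, 0.1639]
tool_rot: [-3.141, -0.001, 3.136]
force: [-0.7, 0.6, -2.1]
grip_width: 0.0112
```

```bash
python3 -m inch '[{"dx":0,"dy":0,"dz":0.8,"rx":0,"ry":0,"rz":0,"hand":0.8},{"dx":0,"dy":0,"dz":0,"rx":0,"ry":0,"rz":0,"hand":0.8}]'
```

```text
clock: 18.85
position: [0.3803, 0.1859, 0.1631]
tool_rot: [-3.141, -0.001, 3.136]
force: [-0.3, 0.5, -2.5]
grip_width: 0.0113
```

```bash
python3 -m inch '[{"dx":0,"dy":0,"dz":0.8,"rx":0,"ry":0,"rz":0,"hand":0.8},{"dx":0,"dy":0,"dz":0,"rx":0,"ry":0,"rz":0,"hand":0.8}]'
```

```text
clock: 19.05
position: [0.3803, 0.1858, 0.1622]
tool_rot: [-3.141, -0.001, 3.135]
force: [0.3, -0.2, -1.7]
grip_width: 0.0115
```

```bash
python3 -m inch '[{"dx":0,"dy":0,"dz":0.8,"rx":0,"ry":0,"rz":0,"hand":0.8},{"dx":0,"dy":0,"dz":0,"rx":0,"ry":0,"rz":0,"hand":0.8}]'
```

```text
clock: 19.25
position: [0.3803, 0.1859, 0.1614]
tool_rot: [-3.14, -0.001, 3.136]
force: [-1.5, -0.1, -1.4]
grip_width: 0.0113
```

```bash
python3 -m inch '[{"dx":0,"dy":0,"dz":1,"rx":0,"ry":0,"rz":0,"hand":0.8},{"dx":0,"dy":0,"dz":0,"rx":0,"ry":0,"rz":0,"hand":0.8}]'
```

```text
clock: 19.45
position: [0.3803, 0.1859, 0.1604]
tool_rot: [-3.14, -0.001, 3.136]
force: [0.5, 0.2, -1.5]
grip_width: 0.0114
```

```bash
python3 -m inch '[{"dx":0,"dy":0,"dz":1,"rx":0,"ry":0,"rz":0,"hand":0.8},{"dx":0,"dy":0,"dz":0,"rx":0,"ry":0,"rz":0,"hand":0.8}]'
python3 - <<'E'
from h import *
go([.3805,.186,.154],90)
p,D=bot.grab_frame('scene'); cv2.imwrite('pics/s12.png',cv2.resize(p[140:220,140:260,::-1],None,fx=6,fy=6,interpolation=cv2.INTER_CUBIC))
E
```

```text
clock: 19.65
position: [0.3803, 0.1859, 0.1594]
tool_rot: [-3.141, -0.001, 3.136]
force: [0.7, -1.2, -1.3]
grip_width: 0.0113
t 19.65 pos [0.3803 0.1859 0.1594] yangle 89.7 tilt 0.11 F [ 0.7 -1.2 -1.3] w 0.0113 q7 0.85 q1 -0.4
 shift [-0.2  0.1  5.4] rotvec level rz -0.006
```

View pics/s12.png

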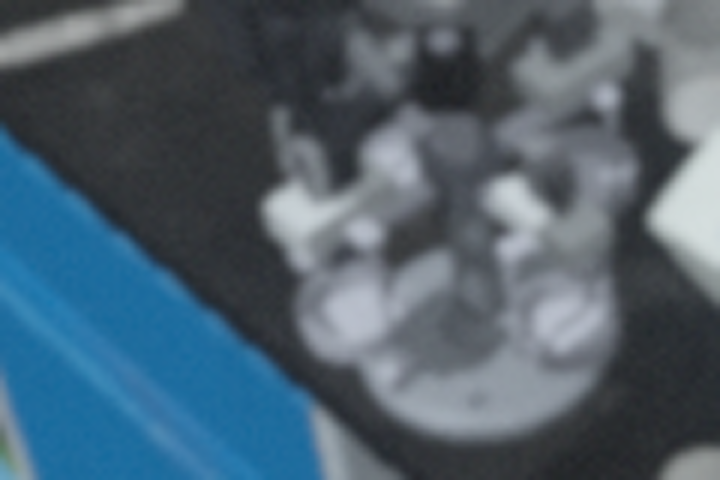

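```bash
python3 -m inch '[{"dx":0,"dy":0,"dz":1,"rx":0,"ry":0,"rz":0,"hand":0.8},{"dx":0,"dy":0,"dz":1,"rx":0,"ry":0,"rz":0,"hand":0.8},{"dx":0,"dy":0,"dz":0,"rx":0,"ry":0,"rz":0,"hand":0.8}]'
```

```text
clock: 20.0
position: [0.3803, 0.1858, 0.1574]
tool_rot: [-3.14, -0.002, 3.136]
force: [0.3, 0.1, -1.7]
grip_width: 0.0107
```

```bash
python3 -m inch '[{"dx":0,"dy":0,"dz":0.8,"rx":0,"ry":0,"rz":0,"hand":0.8},{"dx":0,"dy":0,"dz":0.7,"rx":0,"ry":0,"rz":0,"hand":0.8},{"dx":0,"dy":0,"dz":0,"rx":0,"ry":0,"rz":0,"hand":0.8}]'
```

```text
clock: 20.3
position: [0.3803, 0.1859, 0.156]
tool_rot: [-3.141, -0.001, 3.135]
force: [0.5, 0.7, -1.6]
grip_width: 0.0112
```

```bash
python3 -m inch '[{"dx":0,"dy":0,"dz":0.7,"rx":0,"ry":0,"rz":0,"hand":0.8},{"dx":0,"dy":0,"dz":0,"rx":0,"ry":0,"rz":0,"hand":0.8}]'
```

```text
clock: 20.5
position: [0.3804, 0.1859, 0.1553]
tool_rot: [-3.141, -0.001, 3.135]
force: [-0.4, -0.4, -1.6]
grip_width: 0.0111
```

```bash
python3 -m inch '[{"dx":0,"dy":0,"dz":0.5,"rx":0,"ry":0,"rz":0,"hand":0.8},{"dx":0,"dy":0,"dz":0,"rx":0,"ry":0,"rz":0,"hand":0.8}]'
```

```text
clock: 20.7
position: [0.3804, 0.1859, 0.1548]
tool_rot: [-3.141, -0.001, 3.135]
force: [0.2, 0.5, -2.3]
grip_width: 0.0114
```

```bash
python3 -m inch '[{"dx":0,"dy":0,"dz":0.4,"rx":0,"ry":0,"rz":0,"hand":0.8},{"dx":0,"dy":0,"dz":0,"rx":0,"ry":0,"rz":0,"hand":0.8}]'
```

```text
clock: 20.9
position: [0.3804, 0.1859, 0.1544]
tool_rot: [-3.141, -0.001, 3.136]
force: [0.1, -0.4, -1.8]
grip_width: 0.0113
```

```bash
python3 -m inch '[{"dx":0,"dy":0,"dz":0.4,"rx":0,"ry":0,"rz":0,"hand":0.8},{"dx":0,"dy":0,"dz":0,"rx":0,"ry":0,"rz":0,"hand":0.8}]'
```

```text
clock: 21.1
position: [0.3804, 0.1859, 0.154]
tool_rot: [-3.141, -0.001, 3.135]
force: [-0.4, -0.6, -1.6]
grip_width: 0.011
```

```bash
python3 -m inch '[{"dx":0,"dy":0,"dz":0.4,"rx":0,"ry":0,"rz":0,"hand":0.8},{"dx":0,"dy":0,"dz":0,"rx":0,"ry":0,"rz":0,"hand":0.8}]'
```

```text
clock: 21.3
position: [0.3804, 0.1859, 0.1539]
tool_rot: [-3.141, -0.001, 3.135]
force: [-2.4, -1.2, 6.1]
grip_width: 0.011
```

Contact came at TCP z 0.154, exactly the predicted seated height. I'll ease off slightly and open.

```bash
python3 -m inch '[{"dx":0,"dy":0,"dz":-0.3,"rx":0,"ry":0,"rz":0,"hand":0.8},{"dx":0,"dy":0,"dz":0,"rx":0,"ry":0,"rz":0,"hand":0.6},{"dx":0,"dy":0,"dz":0,"rx":0,"ry":0,"rz":0,"hand":0.4},{"dx":0,"dy":0,"dz":0,"rx":0,"ry":0,"rz":0,"hand":0.1},{"dx":0,"dy":0,"dz":0,"rx":0,"ry":0,"rz":0,"hand":0.1},{"dx":0,"dy":0,"dz":0,"rx":0,"ry":0,"rz":0,"hand":0.1}]' 20
python3 - <<'E'
from h import *
go([.3805,.186,.154],90)
p,D=bot.grab_frame('scene'); cv2.imwrite('pics/s13.png',cv2.resize(p[140:220,140:260,::-1],None,fx=6,fy=6,interpolation=cv2.INTER_CUBIC))
E
```

```text
clock: 21.9
position: [0.3804, 0.1859, 0.1539]
tool_rot: [-3.141, -0.001, 3.135]
force: [0.5, -0.2, 0.1]
grip_width: 0.0383
t 21.9 pos [0.3804 0.1859 0.1539] yangle 89.7 tilt 0.1 F [ 0.5 -0.2  0.1] w 0.0383 q7 0.84 q1 -0.4
 shift [-0.1  0.1 -0.1] rotvec level rz -0.006
```

View pics/s13.png

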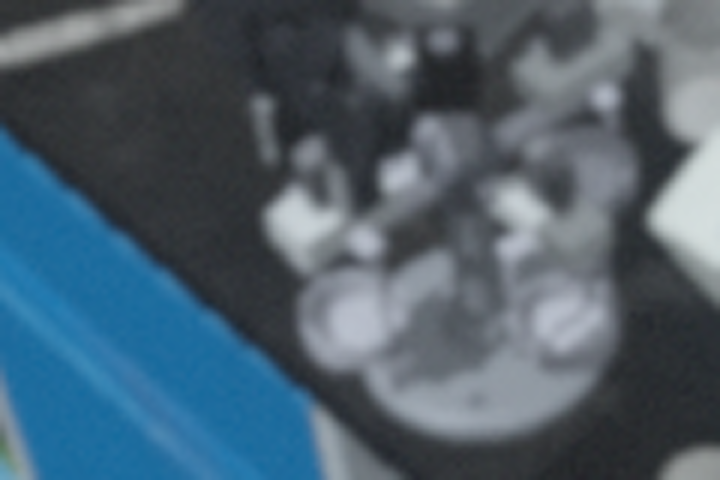

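```bash
python3 -m inch '[{"dx":0,"dy":0,"dz":-5,"rx":0,"ry":0,"rz":0,"hand":0.1},{"dx":0,"dy":0,"dz":-15,"rx":0,"ry":0,"rz":0,"hand":0.1},{"dx":0,"dy":0,"dz":-25,"rx":0,"ry":0,"rz":0,"hand":0.1},{"dx":0,"dy":0,"dz":-35,"rx":0,"ry":0,"rz":0,"hand":0.1},{"dx":0,"dy":0,"dz":-20,"rx":0,"ry":0,"rz":0,"hand":0.1},{"dx":0,"dy":-20,"dz":0,"rx":0,"ry":0,"rz":0,"hand":0.1},{"dx":-5,"dy":-40,"dz":0,"rx":0,"ry":0,"rz":0,"hand":0.1},{"dx":-5,"dy":-40,"dz":0,"rx":0,"ry":0,"rz":0,"hand":0.1},{"dx":-5,"dy":-40,"dz":0,"rx":0,"ry":0,"rz":0,"hand":0.1},{"dx":-5,"dy":-30,"dz":0,"rx":0,"ry":0,"rz":0,"hand":0.1}]'
python3 -m inch '[{"dx":-5,"dy":-40,"dz":0,"rx":0,"ry":0,"rz":0,"hand":0.1},{"dx":-5,"dy":-40,"dz":0,"rx":0,"ry":0,"rz":0,"hand":0.1},{"dx":-5,"dy":-20,"dz":0,"rx":0,"ry":0,"rz":0,"hand":0.1},{"dx":0,"dy":0,"dz":0,"rx":0,"ry":0,"rz":0,"hand":0.1}]'
python3 - <<'E'
from h import *
tiles=[]
for n in ['scene','top']:
    p,D=bot.grab_frame(n); C=cloud(n,D)
    w=p[130:220,150:270] if n=='scene' else p[170:275,110:250]
    tiles.append(cv2.resize(w[:,:,::-1],(600,450) if n=='scene' else (600,450),interpolation=cv2.INTER_CUBIC)); cv2.imwrite(f'pics/{n}14.png',tiles[-1])
    m=(abs(C[...,0]-.382)<.035)&(abs(C[...,1]-.186)<.025)&(C[...,2]>.15)
    q=C[m]; k=q[q[:,2]>.172]; print(n,'grip top',k.mean(0),np.median(k[:,2]),q[:,2].max(),cv2.minAreaRect((k[:,:2]*1000).astype(np.float32)))
    m=(abs(C[...,0]-.382)<.035)&(abs(C[...,1]-.186)<.02)&(abs(C[...,2]-.147)<.006); q=C[m]; print('head top',len(q),np.median(q[:,2]),np.linalg.lstsq(np.c_[q[:,:2],np.ones(len(q))],q[:,2],rcond=None)[0][:2])
    print([(t,[(round(r['score'],2),np.round(ray(n,r['centre'],0),3)) for r in bot.tip_of(n,t)]) for t in ['crucible','weight','petri']])
    r=bot.tip_of(n,'free_end'); print([(x['score'],ray(n,x['centre'],.124)) for x in r])
E
```

```text
clock: 22.95
position: [0.3993, 0.0136, 0.2546]
tool_rot: [-3.141, -0.001, 3.134]
force: [1.6, 1.2, 0.3]
grip_width: 0.0384
clock: 23.35
position: [0.414, -0.0867, 0.2545]
tool_rot: [-3.14, -0.001, 3.132]
force: [-1.0, 0.3, 0.2]
grip_width: 0.0387
scene grip top [0.38056409 0.18316264 0.17795358] 0.17848940175578937 0.18258167963833982 ((381.2110595703125, 183.86708068847656), (12.604578018188477, 23.695293426513672), 85.75654602050781)
head top 139 0.14710047657627723 [0.00375294 0.06378147]
[('crucible', [(0.52, array([0.455, 0.178, 0.   ])), (0.44, array([0.451, 0.024, 0.   ]))]), ('weight', [(0.52, array([ 0.505,  0.035, -0.   ]))]), ('petri', [(0.93, array([ 0.461, -0.336,  0.   ]))])]
[(0.83, array([0.35446483, 0.17129693, 0.124     ]))]
top grip top [0.38049498 0.18645231 0.17881286] 0.17907076904750552 0.18230435239106946 ((380.4280090332031, 186.74720764160156), (22.599416732788086, 11.281394958496094), 1.3920369148254395)
head top 216 0.14773506913071477 [-0.01804649  0.06658287]
[('crucible', [(0.67, array([0.446, 0.028, 0.   ]))]), ('weight', [(0.64, array([0.511, 0.026, 0.   ]))]), ('petri', [(0.97, array([ 0.456, -0.321,  0.   ]))])]
[]
```

View pics/scene14.png

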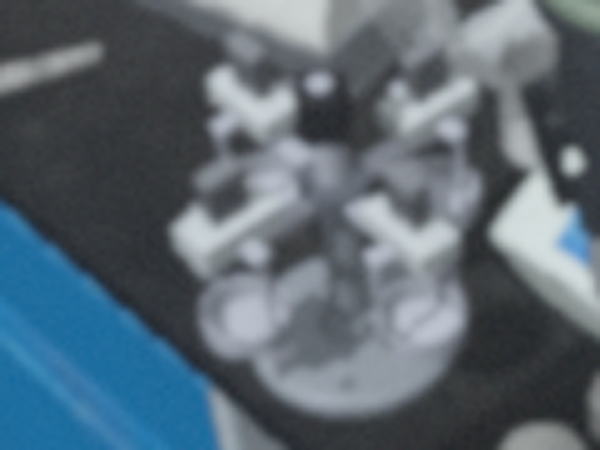

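View pics/top14.png

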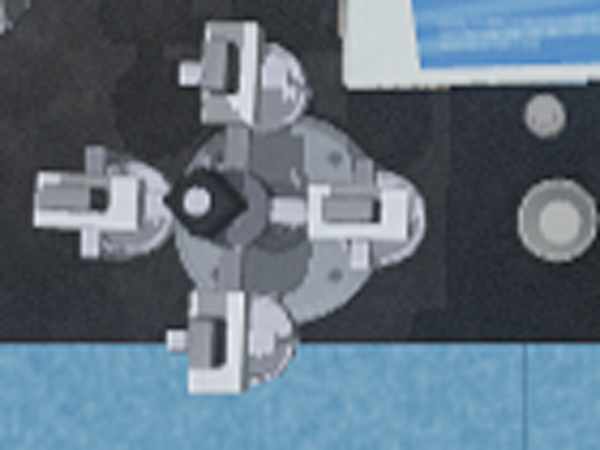

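All four pans hang level. The loose pan's grip top is 179 mm up and its head top 147 mm, which is the fully seated height. The robot is clear, so I'm handing in.

```bash
python3 -c "
from h import *
print(bot.job_done(), bot.observe()['clock'])"
```

```text
the job is handed in; nothing more can be done
the job is handed in; nothing more can be done
```

The larger sample pan now hangs on the free arm's pin, fully seated, and the arm is over the lug. I handed the job in at about 24 s of the 72 s; the hand-in gives no verdict.

**What I did:**
- I turned the stand by its knob about 75° counter-clockwise, until the free arm was over the lug. A fixed pan hid the lug at first; it only showed after the first 45° of that turn.
- I picked up the larger loose pan. Its grip top stood 121 mm up, as described; the look-alike's was only about 77 mm.
- I slid the arm in through the bail's open side and lowered the pan in small steps. The pin went into the hole on the first try, so no sliding search was needed. The wrist force changed by about 8 N when the head met the shoulder.

**What the last checks showed:**
- **Height:** the grip top is at 178–179 mm and the head top at 147–148 mm, which puts the grip centre at about 163 mm.
- **Upright:** the pan looks level in both cameras, and it stayed put when I released it.
- **Arm:** after turning, I measured the arm at about 180–182° and the lug at 177–182°, so they agree within a few degrees. I did not measure the angle again after hanging the pan; in the last pictures the arm still looked straight.
- **Bystanders:** the crucible and weight showed no real movement. The petri readings differed by up to about 8 mm, but nothing went near it.

**What disagreed:**
- The two cameras differed by 3–4 mm sideways, so I corrected for that using the knob's position in the gripper.
- At the end, the network put the free arm's end about 13 mm to one side in the scene camera and found nothing in the top camera. In the scene camera it also reported a second "crucible" on the stand itself. I judged both to be false readings and went by the depth data and the pictures.

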